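Sleeve a leaning pivot shaft in the bench vise and lock it under the keeper

TASK

Swing the yellow keeper well clear of the shaft that leans in the vise, slide the tall brass sleeve over the shaft and press it down until the stiff black seal beneath it is fully home against the shoulder, then swing the keeper all the way back over the sleeve to lock it and let go. Do not disturb the other things on the bench.

Things in the scene. Friction and masses are not known exactly. Their poses are not given: they have to be found in the camera images.
- sleeve_center (a point): Centre (half-way up) of the tall plain brass sleeve: a loose tube 44 mm long, 34 mm outside and 19 mm inside diameter, about 0.12 kg, standing upright on the bench; z along its bore, either end may go first. Not the steel spacer of the same diameter, 22 mm tall. Fully home on the shaft its lower end is 62 mm, centre 40 mm, upper end 18 mm below the shaft's tip along the shaft.
- shaft_tip (a point): Tip of the bright steel shaft in the grey vise, 194 mm above the bench. z points along the shaft, out of its tip; it leans 30 degrees from vertical, its top towards this point's -x (roughly towards the robot); y is level. 16 mm diameter, the last 12 mm tapering to 6 mm. The shoulder, a dark plate square to the shaft (x +-14 mm, y -17 to +88 mm), lies 68 mm below the tip along z.
- seal (a joint): Black rubber seal disc round the shaft, 32 mm diameter, 6 mm thick, on which the sleeve comes to sit: how far it is pushed down the shaft, 0 to 0.014 m (0.014 = home on the shoulder). It starts 8 to 14 mm short of home, slides stiffly (about 4 N, a little more when fast) and stays where left, so a sleeve merely dropped on stops short.
- keeper (a joint): Swing of the keeper, a flat yellow lever 5 mm thick: 0 = shut against its stop, fork astride the shaft; 1.5 rad = open stop. Opening turns it positively about +z of shaft_tip: knob towards -x then -y, fork towards +x. Starts at 0 to 0.25; stays where left; 2 to 3 N at the knob. Its underside is 3 mm above a sleeve fully home; one not home blocks it. Past 1.1 rad there is room for a gripper.
- keeper_pivot (a point): The keeper's pivot, at mid-thickness of the lever, on a post beside the shaft: at x 0, y +75 mm, z -12.5 mm in the frame of shaft_tip, with the same axes. It turns about z, parallel to the shaft. The post's head reaches 10.5 mm above this point.
- keeper_knob (a point): Centre of the red round knob on the keeper's tail: 14 mm diameter, 30 mm tall, standing parallel to the shaft (its z), 60 mm from the pivot on the side away from the fork (shut: x 0, y +135 mm in the frame of shaft_tip). The centre is 15 mm above the lever's upper face and 17.5 mm above the pivot point along z. The tail under it is 22 mm wide.
- spacer: Bystander: short steel spacer ring, 34 mm outside diameter, 22 mm tall, standing on the bench; origin at the centre of its underside.
- tin: Bystander: round blue crush-washer tin with a copper washer on its lid, 67 mm diameter, 34 mm high; origin under its centre.
- t_handle: Bystander: chrome T-handle socket lying flat, 215 mm long, cross-bar 130 mm, 20 mm high; origin on the bench under the middle of its shank, x along the shank towards the socket.
- link_gauge: Bystander: flat steel link plate gauge, 120 x 30 x 5 mm, three holes; origin at the centre of its underside.
- pedal_pad: Bystander: worn black brake pedal pad, 85 x 50 x 16 mm; origin at the centre of its underside.
- hex_key: Bystander: dark L-shaped hex key lying flat, long arm 120 mm along x, short arm 35 mm, 8 mm thick; origin at the middle of the long arm.
Not all that is in view belongs to the job. There is more than one size of the part that bears sleeve_center; the job needs the smallest.

How it is judged:
By the outcome, as a careful person would: the job done as asked, in the order asked, and still so for the second after the job is handed in, with the robot touching nothing.
It also fails if it takes over 72 s, if anything falls off the work surface, if the arm or the gripper's body presses on something with over 40 N, if the wrist force passes 120 N, or if a joint passes its speed limit or range.

ROBOT

A 7-joint arm with a two-finger parallel gripper is mounted at the origin on the work surface. World frame = base frame: x ahead of the robot, y to its left, z up, the work surface at z = 0. Lengths are in m, angles in rad, forces in N, time in s.
With the tool pointing down it reaches from about 0.4 to 0.9 m from the base axis. Payload 5.5 kg.
Tool frame: the origin (TCP) lies midway between the tips of the shut fingers; the grasp point (between the pads) lies 19 mm behind it (manip.hold_point_z is the distance from the TCP to the grasp point, in m); z points along the fingers, y is the line along which they close (so a half turn about z gives the same grasp; the last joint's range is limited). The gripper opens to 92 mm and grips with 3 to 60 N. Pads are 19 mm wide; open, the fingers measure 130 mm over their backs; the gripper's body (75 mm by 190 mm) begins 47 mm behind the grasp point.
Start: joints at [1.493, 0.501, -0.427, 1.55, 0.221, 1.138, -0.21], TCP at [0.217, -0.613, 0.192] pointing down, gripper open.
Joint ranges: [-2.88, 2.88], [-0.31, 2.03], [-1.54, 1.56], [0.2, 2.42], [-1.41, 4.55], [0.19, 2.02], [-2.57, 2.57]. Speed limits (rad/s): [2.57, 2.57, 3.14, 3.14, 3.14, 3.14, 3.14].

INTERFACE

Orientations are given as a rotation vector (axis times angle).
In Python, from plant import manip, get_image, recognise, trace, tip_of gives the robot as it stands.
- The arm moves only by the tool jog_arm, never from a script. Its argument "plan" is a list of rows, each an object with "jaw": the opening, from 0 (shut) to 1 (fully open); "offset": the shift along the world's x, y, z in mm, a list of three; "twist": the turn, a rotation vector about the world's x, y, z in degrees, a list of three. In form: [{"jaw": jaw, "offset": [tx, ty, tz], "twist": [ax, ay, az]}, ...]. A call has 1 to 12 rows; each row shifts and turns the commanded pose from where the row before left it; what a row does not reach is not made up. A row lasts 1/12 s, in which the tool goes at most 41.7 mm and 7.16 degrees, less where a joint would pass 70% of its speed; a pose out of reach is approached as far as the arm can. A call with a gripper value outside its range is refused whole. The fingers move at their own pace and stop on an object; the grip force is fixed at half the most. Time passes only in rows, so rows that do not move let the fingers close. It gives the time, the measured TCP pose, the force, the opening and the grip force at its end, in the units of the state.
- manip.read_state(): the state, without advancing time (a new reading comes with each control period).
- get_image(name): name is "side" or "top"; returns a dict with "img" (480x640x3 uint8, red, green, blue), "camera_matrix" (3x3 intrinsics, pixels), "rvec" (rotation vector, rad) and "tvec" (3), from world to camera coordinates, as OpenCV has them. Camera axes: x right, y down, z forward; pixel columns grow to the right and rows downward; lengths in m; the calibration is good to about 2 mm. A picture is of the moment at which its call begins. There is no depth.
- manip.finish_job(): hands the job in; it is judged then, once.
Trained networks look in a picture, given as the dict that the camera call returned (one of the last four; its "shot" number tells which), for a name from the list of things; names that differ only in an ending like _2 or _b are one class to them, and where a whole thing is asked for, a point or a joint stands for the part that bears it (a point fixed in the world has none). Each returns a list of dicts, best first, with "score" (0 to 1); they miss things now and then, are a little off and sometimes report something else, mostly with a low value. They report only what shows in the picture. A call takes as long as a camera call. They do not tell look-alikes from the thing itself.
- recognise(picture, name): "box" ([left, top, width, height] in pixels, round what is visible of it).
- trace(picture, name): "region" (480x640 bool, what is visible of it) and "box" ([left, top, width, height] in pixels, round what is visible of it).
- tip_of(picture, name): "pixel" ([row, column] in pixels: a listed point, or the origin of a listed thing).
The state is a dict: "time": time; "joints": joint angles; "joint_velocities": joint speeds; "joint_torque": joint torques, N m; "tcp_pos": TCP position; "ee_rot": TCP orientation; "contact_force": force on the tool from outside, world axes, zero at the start; "torque": the same for the moment, N m; "gripper_width": finger opening in m; "grip_force": force on a finger pad.
Only numpy, scipy, OpenCV 4.12 (cv2) and the standard library are available. Lean on these libraries where they do the work, as an engineer would, in place of code of your own. Each camera call takes 0.05 s, during which the arm holds its last target. There are 200 camera calls.

## Working session

There is one attempt and no reset: what is moved stays moved. The work goes in short steps, Python scripts to look and compute and a tool call to move; the robot and the scene stay as the last step left them, time stands still between calls to the robot, and variables do not carry over. Pictures are saved under pics/ and viewed, at most 10 in all, crops included, and the job is handed in when it is done.

Besides the shell and the picture viewer there is one more tool, called after "Call:" in YAML: its name, and indented under it one key for each argument. jog_arm: Moves the arm, as the interface text tells. Its arguments: {"type":"object","properties":{"plan":{"type":"array","items":{"type":"object","properties":{"jaw":{"type":"number"},"offset":{"type":"array","items":{"type":"number"}},"twist":{"type":"array","items":{"type":"number"}}}}}},"required":["plan"]}

```bash
mkdir -p pics; ls
cat > h.py <<'E'
from plant import manip,get_image,recognise,trace,tip_of
import numpy as np,cv2
def save(p,n,crop=None,f=1):
    im=p["img"][:,:,::-1]
    if crop: l,t,w,h=crop; im=im[t:t+h,l:l+w]
    cv2.imwrite("pics/"+n,cv2.resize(im,None,fx=f,fy=f,interpolation=cv2.INTER_CUBIC))
def ray(p,row,col):
    R=cv2.Rodrigues(np.array(p["rvec"],float))[0];t=np.array(p["tvec"],float).ravel()
    d=R.T@np.linalg.inv(p["camera_matrix"])@np.array([col,row,1.]);return -R.T@t,d/np.linalg.norm(d)
def onz(p,rc,z):
    o,d=ray(p,*rc);return o+d*(z-o[2])/d[2]
def tri(p,a,q,b):
    o,d=ray(p,*a);u,e=ray(q,*b)
    s=np.linalg.lstsq(np.c_[d,-e],u-o,rcond=None)[0]
    x,y=o+s[0]*d,u+s[1]*e;return (x+y)/2,np.linalg.norm(x-y)
def proj(p,X):
    q=cv2.projectPoints(np.atleast_2d(np.array(X,float)),np.array(p["rvec"],float),np.array(p["tvec"],float),np.array(p["camera_matrix"],float),None)[0][:,0]
    return q[:,::-1]
E
python3 - <<'E'
from h import *
np.set_printoptions(precision=4,suppress=True)
P={n:get_image(n) for n in("side","top")}
for n in P:
    save(P[n],n+"0.png")
    for k in "sleeve_center shaft_tip keeper_pivot keeper_knob spacer".split():
        print(n,k,[(np.round(r["pixel"],1).tolist(),round(r["score"],2)) for r in tip_of(P[n],k)][:4])
    print(n,[(np.round(r["box"]).tolist(),round(r["score"],2)) for r in recognise(P[n],"sleeve_center")])
    print(ray(P[n],240,320))
print(manip.read_state())
E
```

```text
pics
side sleeve_center [([185.8, 323.0], 0.96), ([190.3, 272.3], 0.78)]
side shaft_tip [([399.6, 373.8], 0.65)]
side keeper_pivot [([344.9, 389.5], 0.6)]
side keeper_knob [([296.3, 382.0], 0.88)]
side spacer [([267.1, 358.3], 0.65)]
side [([260.0, 173.0, 20.0, 33.0], 0.84), ([316.0, 167.0, 20.0, 35.0], 0.81), ([282.0, 202.0, 17.0, 24.0], 0.64)]
(array([ 0.4128, -0.4629,  0.633 ]), array([ 0.1676,  0.725 , -0.668 ]))
top sleeve_center [([273.4, 178.5], 0.87), ([265.2, 218.3], 0.61), ([216.9, 186.5], 0.56)]
top shaft_tip [([261.9, 502.6], 0.64)]
top keeper_pivot [([239.4, 466.0], 0.57)]
top keeper_knob [([234.3, 430.7], 0.92)]
top spacer [([218.9, 298.8], 0.69)]
top [([168.0, 265.0, 24.0, 22.0], 0.97), ([172.0, 205.0, 29.0, 24.0], 0.89), ([209.0, 257.0, 25.0, 16.0], 0.54)]
(array([0.4634, 0.0582, 1.1257]), array([ 0.099 ,  0.0256, -0.9948]))
{'time': 0.7, 'joints': array([ 1.4932,  0.5009, -0.427 ,  1.5504,  0.2208,  1.1383, -0.2103]), 'joint_velocities': array([ 0.0011,  0.0009, -0.002 , -0.0006, -0.001 ,  0.0005, -0.0022]), 'joint_torque': array([  0.0003, -56.6264,  -5.8082, -27.9451,  -0.0663,   0.0208,
         0.    ]), 'tcp_pos': array([ 0.2173, -0.6126,  0.1917]), 'ee_rot': array([ 3.096 ,  0.5328, -0.    ]), 'contact_force': array([ 0.1659,  0.6651, -0.354 ]), 'torque': array([ 0.032 , -0.0112,  0.0264]), 'grip_force': 0.0, 'gripper_width': 0.09182789471719006}
```

View pics/side0.png

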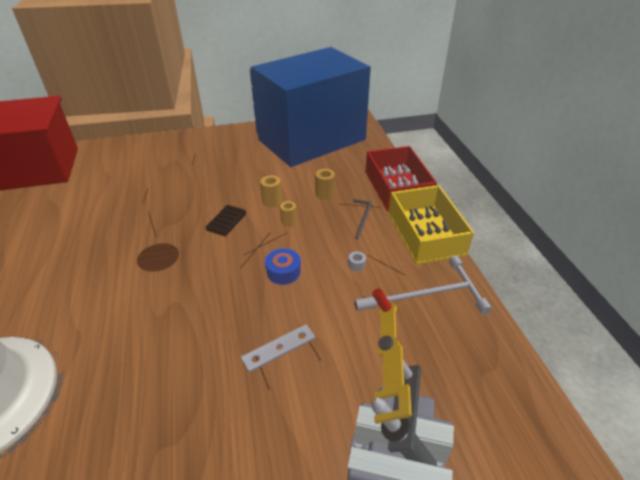

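View pics/top0.png

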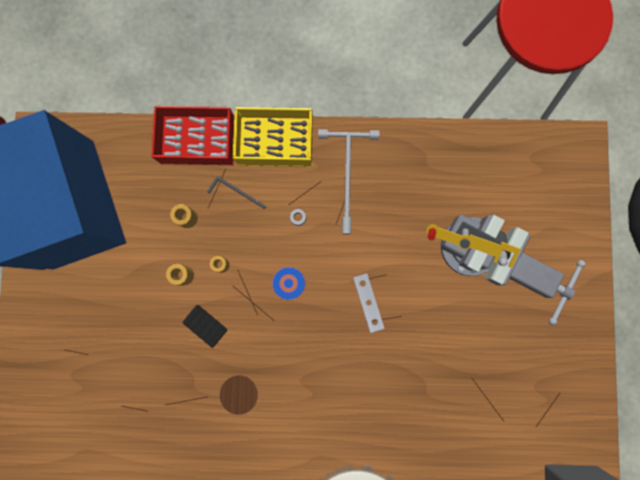

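Three brass tubes, as (row, col): A at side (190,272) and top (273,178), B at side (186,323) and top (216,186), C at side (212,289) and top (265,218). C fits: it is the smallest, and its diameter matches the steel spacer at top (217,298). I'll confirm it in an enlarged crop and fit the shaft frame.

```bash
cat >> h.py <<'E'
from scipy.optimize import least_squares
def frame(tip,psi):
    h=np.array([np.cos(psi),np.sin(psi),0]);Z=np.array([0,0,1.]);c,s=np.cos(np.pi/6),.5
    return np.c_[c*h+s*Z,[-np.sin(psi),np.cos(psi),0],c*Z-s*h]
def knobf(th): return np.array([-.06*np.sin(th),.075+.06*np.cos(th),.005])
def pts(v):
    tip=np.array([v[0],v[1],.194]);F=frame(tip,v[2])
    return np.array([tip,tip+F@[0,.075,-.0125],tip+F@knobf(v[3])])
E
python3 - <<'E'
from h import *
np.set_printoptions(precision=4,suppress=True)
P={n:get_image(n) for n in("side","top")}
obs={n:{k:tip_of(P[n],k) for k in "shaft_tip keeper_pivot keeper_knob".split()} for n in P}
def res(v):
    r=[]
    for n in P:
        q=proj(P[n],pts(v))
        for i,k in enumerate(obs[n]):
            if obs[n][k]: r+=list(q[i]-obs[n][k][0]["pixel"])
    return r
tip0=onz(P["top"],obs["top"]["shaft_tip"][0]["pixel"],.194)
s=min((least_squares(res,[*tip0[:2],a,.1],loss="soft_l1") for a in np.arange(-3,3,.5)),key=lambda s:s.cost)
print("fit",s.x,s.cost,np.reshape(res(s.x),(-1,2)));print(pts(s.x))
C=[(r["box"],r["score"]) for r in recognise(P["side"],"sleeve_center")]
T=[(r["box"],r["score"]) for r in recognise(P["top"],"sleeve_center")]
for b,_ in T:
    print("top",b,onz(P["top"],(b[1]+b[3]/2,b[0]+b[2]/2),.022))
for b,_ in C: print("side",b,onz(P["side"],(b[1]+b[3]/2,b[0]+b[2]/2),.022))
a=cv2.resize(P["top"]["img"][190:300,150:310],(480,330),interpolation=2)
b=cv2.resize(P["side"]["img"][150:260,250:410],(480,330),interpolation=2)[:,:320]
cv2.imwrite("pics/c.png",np.hstack([a,b])[:,:,::-1])
save(P["side"],"vise.png",(340,270,120,130),4)
E
```

```text
fit [ 0.5172 -0.2346 -0.5508  0.2694] 9.585330256798985 [[-1.4084  1.4803]
 [ 0.8566 -0.9738]
 [ 3.5209  0.2206]
 [ 2.788   0.481 ]
 [-0.2132 -3.3721]
 [-0.2562 -0.2523]]
[[ 0.5172 -0.2346  0.194 ]
 [ 0.5617 -0.1739  0.1832]
 [ 0.5728 -0.1128  0.1903]]
top [169.6, 204.9, 32.1, 22.5] [0.6177 0.3715 0.022 ]
top [164.1, 263.7, 32.0, 20.7] [0.4955 0.377  0.022 ]
top [211.1, 257.9, 17.2, 16.2] [0.5142 0.2948 0.022 ]
side [281.7, 202.0, 16.1, 22.8] [0.5232 0.2972 0.022 ]
side [259.9, 173.8, 22.2, 33.6] [0.4972 0.3878 0.022 ]
side [313.5, 169.0, 19.5, 33.2] [0.6159 0.3793 0.022 ]
```

View pics/c.png

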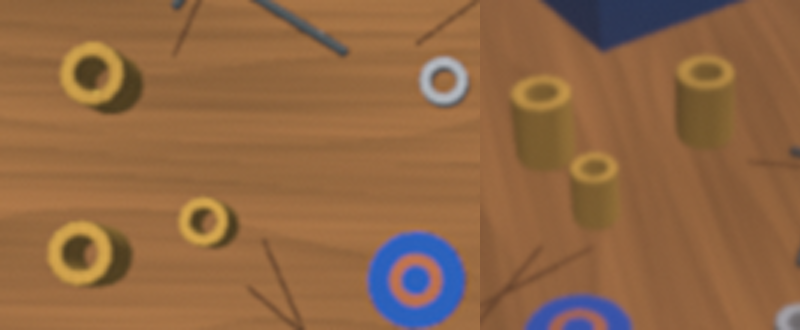

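View pics/vise.png

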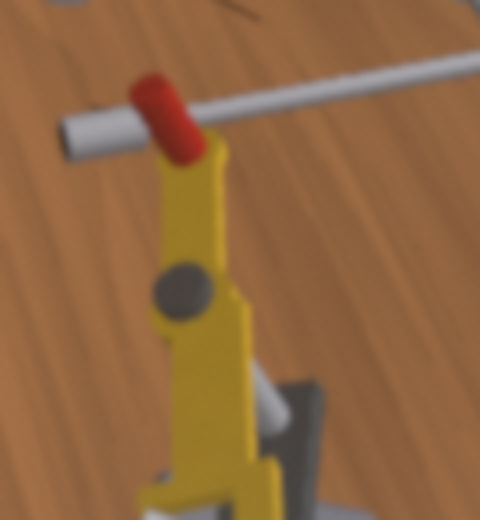

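C is confirmed as the smallest tube: about 17 px across, the same as the spacer, at top (265,218) and side (213,290). The vise crop shows the knob at side px (row 300, col 382), the pivot at (343,386), and the fork partly hiding the tip near (399,376). Next I'll triangulate directly to cross-check the fit.

Run:
```python
from h import *
np.set_printoptions(precision=4,suppress=True)
P={n:get_image(n) for n in("side","top")}
print("tip",tri(P["side"],(399.6,373.8),P["top"],(261.9,502.6)))
print("piv",tri(P["side"],(344.9,389.5),P["top"],(239.4,466.0)))
print("knob",tri(P["side"],(296.3,382.),P["top"],(234.3,430.7)))
for n in P:
    im=P[n]["img"].astype(int); m=(im[:,:,0]>110)&(im[:,:,1]<70)&(im[:,:,2]<70)
    w={"side":(270,340,360,410),"top":(215,250,415,450)}[n]; m2=np.zeros_like(m); m2[w[0]:w[1],w[2]:w[3]]=m[w[0]:w[1],w[2]:w[3]]
    r,c=np.nonzero(m2); print(n,"red",len(r),r.mean(),c.mean(),r.min(),r.max(),c.min(),c.max())
    v=[.5172,-.2346,-.5508,.2694]; A=pts(v); F=frame(0,v[2]); q=proj(P[n],[*A,A[0]-.068*F[:,2],A[0]-.068*F[:,2]-.017*F[:,1]])
    i=cv2.resize(P[n]["img"],None,fx=4,fy=4,interpolation=2)
    for a in q: cv2.circle(i,(int(a[1]*4+2),int(a[0]*4+2)),3,(0,255,255),-1)
    P[n+"i"]=i
cv2.imwrite("pics/ov.png",np.hstack([P["sidei"][4*325:4*460,4*350:4*450],P["topi"][4*210:4*345,4*425:4*525]])[:,:,::-1])
```

```text
tip (array([ 0.5225, -0.238 ,  0.1934]), np.float64(0.004241991818759228))
piv (array([ 0.5618, -0.1755,  0.1892]), np.float64(0.0030719210177328235))
knob (array([ 0.5709, -0.112 ,  0.1998]), np.float64(0.0022069733236049455))
side red 209 299.0956937799043 381.60765550239233 289 310 372 390Traceback (most recent call last):
  File "<stdin>", line 7, in <module>
RuntimeError: dictionary changed size during iteration
```

```bash
cat >> h.py <<'E'
from scipy.spatial.transform import Rotation as Rn
def toolR(F,phi):
    "tool z along -z_f, tool y along x_f turned by phi about z_f (nearest half turn)"
    z=-F[:,2];y=Rn.from_rotvec(phi*F[:,2]).apply(F[:,0]);c=Rn.from_matrix(manip.read_state()["ee_rot"] if 0 else np.eye(3))
    return [Rn.from_matrix(np.c_[np.cross(s*y,z),s*y,z]) for s in(1,-1)]
def go(pos,phi,F):
    st=manip.read_state();c=Rn.from_rotvec(st["ee_rot"])
    r=min(((t*c.inv()).as_rotvec(degrees=True) for t in toolR(F,phi)),key=np.linalg.norm)
    d=(np.array(pos)-st["tcp_pos"])*1e3
    print("off",d.round(1),"twist",r.round(2),"rows",max(np.linalg.norm(d)/41.7,np.linalg.norm(r)/7.16).round(1))
E
python3 - <<'E'
from h import *
F=frame(0,-.555);k=np.array([.5715,-.1125,.193]);print(F)
go(k+.08*F[:,2],.26,F)
E
```

```text
[[ 0.73603537  0.5269433  -0.42495022]
 [-0.45634628  0.84990044  0.26347165]
 [ 0.5         0.          0.8660254 ]]
off [320.3 521.2  70.6] twist [-26.54 -16.21  52.31] rows 14.8
```

Call:
jog_arm:
  plan:
    - {"jaw": 0.38,"offset": [10,20,34],"twist": [-1.7,-1.05,3.4]}
    - {"jaw": 0.38,"offset": [20,33,14],"twist": [-1.7,-1.05,3.4]}
    - {"jaw": 0.38,"offset": [20,33,14],"twist": [-1.7,-1.05,3.4]}
    - {"jaw": 0.38,"offset": [20,33,14],"twist": [-1.7,-1.05,3.4]}
    - {"jaw": 0.38,"offset": [20,33,14],"twist": [-1.7,-1.05,3.4]}
    - {"jaw": 0.38,"offset": [20,33,14],"twist": [-1.7,-1.05,3.4]}
    - {"jaw": 0.38,"offset": [20,33,14],"twist": [-1.7,-1.05,3.4]}
    - {"jaw": 0.38,"offset": [20,33,0],"twist": [-1.7,-1.05,3.4]}
    - {"jaw": 0.38,"offset": [20,33,0],"twist": [-1.7,-1.05,3.4]}
    - {"jaw": 0.38,"offset": [20,33,0],"twist": [-1.7,-1.05,3.4]}
    - {"jaw": 0.38,"offset": [20,33,0],"twist": [-1.7,-1.05,3.4]}
    - {"jaw": 0.38,"offset": [20,33,0],"twist": [-1.7,-1.05,3.4]}

```text
time: 2.3
tcp_pos: [0.448, -0.2278, 0.3101]
ee_rot: [2.369, 1.399, 0.213]
contact_force: [1.2, -0.2, -0.1]
gripper_width: 0.035
grip_force: 0.0
```

Run:
```python
from h import *
F=frame(0,-.555);k=np.array([.5715,-.1125,.193])
go(k+.08*F[:,2],.26,F)
```

```text
off [ 89.5 136.3 -47.8] twist [-5.91 -3.67 11.32] rows 4.1
```

Call:
jog_arm:
  plan:
    - {"jaw": 0.38,"offset": [22,34,-8],"twist": [-1.5,-0.9,2.8]}
    - {"jaw": 0.38,"offset": [22,34,-10],"twist": [-1.5,-0.9,2.8]}
    - {"jaw": 0.38,"offset": [22,34,-10],"twist": [-1.5,-0.9,2.8]}
    - {"jaw": 0.38,"offset": [20,30,-14],"twist": [-1.4,-0.9,2.8]}
    - {"jaw": 0.38,"offset": [0,0,0],"twist": [0,0,0]}

```text
time: 2.72
tcp_pos: [0.5359, -0.0838, 0.2651]
ee_rot: [2.112, 1.597, 0.264]
contact_force: [-0.2, 0.9, 0.8]
gripper_width: 0.0346
grip_force: 0.0
```

Run:
```python
from h import *
np.set_printoptions(precision=4,suppress=True)
F=frame(0,-.555);k=np.array([.5715,-.1125,.193])
go(k+.08*F[:,2],.26,F)
P={n:get_image(n) for n in("side","top")}
for n in P:
  for kk in "shaft_tip keeper_pivot keeper_knob".split(): print(n,kk,[(np.round(r["pixel"],1).tolist(),round(r["score"],2)) for r in tip_of(P[n],kk)][:2])
t=manip.read_state()["tcp_pos"]
I={}
for n in P:
    v=[.5200,-.2362,-.555,.26]; A=pts(v); F=frame(0,v[2]); q=proj(P[n],[*A,A[0]-.068*F[:,2],A[0]-.068*F[:,2]-.017*F[:,1],t])
    i=cv2.resize(P[n]["img"],None,fx=4,fy=4,interpolation=2)
    for a in q: cv2.circle(i,(int(a[1]*4+2),int(a[0]*4+2)),3,(0,255,255),-1)
    I[n]=i
cv2.imwrite("pics/ov.png",np.hstack([I["side"][4*250:4*400,4*330:4*430],I["top"][4*210:4*360,4*425:4*525]])[:,:,::-1])
```

```text
off [ 1.6 -7.6 -2.8] twist [-0.06 -0.25 -1.05] rows 0.2
side shaft_tip [([397.7, 371.6], 0.84)]
side keeper_pivot [([346.3, 389.9], 0.92)]
side keeper_knob [([296.9, 380.0], 0.79)]
top shaft_tip [([263.1, 499.8], 0.81)]
top keeper_pivot [([240.7, 464.3], 0.81)]
top keeper_knob []
```

View pics/ov.png

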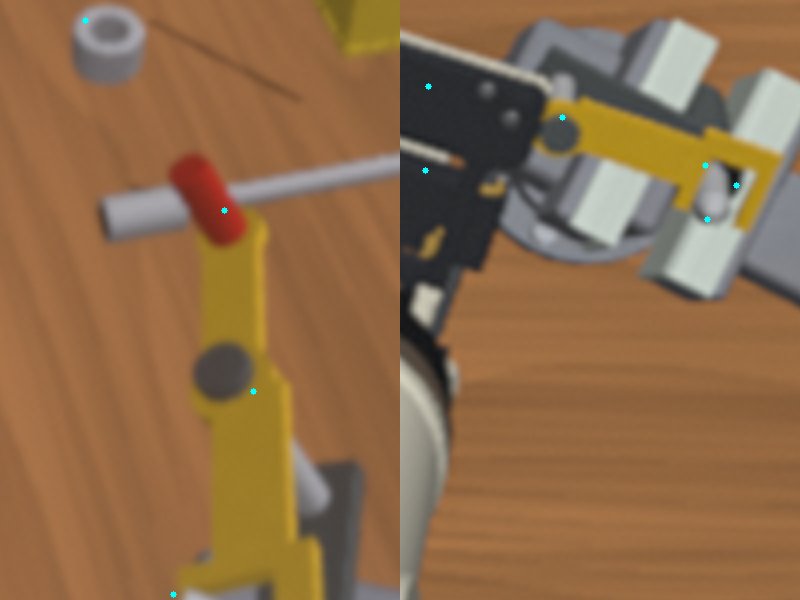

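Run:
```python
from h import *
np.set_printoptions(precision=4,suppress=True)
P={n:get_image(n) for n in("side","top")}
O={"side":[(397.7,371.6),(346.0,389.8),(298.5,381.3)],"top":[(263.1,499.8),(240.3,464.8),(234.3,430.7)]}
def res(v): return np.concatenate([(proj(P[n],pts(v))-O[n]).ravel() for n in P])
s=least_squares(res,[.52,-.236,-.555,.26]);print(s.x,s.cost);print(res(s.x).reshape(-1,2))
def res2(v): # shaft point free in z too
    A=pts(v); A=A+[0,0,v[4]]; return np.concatenate([(proj(P[n],A)-O[n]).ravel() for n in P])
s2=least_squares(res2,[.52,-.236,-.555,.26,0]);print(s2.x,s2.cost);print(pts(s2.x)+[0,0,s2.x[4]])
for i in range(3): print(tri(P["side"],O["side"][i],P["top"],O["top"][i]))
save(P["side"],"g.png",(280,180,160,130),4)
```

```text
[ 0.5199 -0.2352 -0.5054  0.2224] 5.81608894904831
[[-0.4286  0.9556]
 [-0.1584 -0.4585]
 [ 1.7459  0.2113]
 [ 1.4615  1.0293]
 [ 0.3367 -1.5215]
 [-0.8757 -0.9035]]
[ 0.5195 -0.2356 -0.5082  0.2307  0.0014] 5.306834645775841
[[ 0.5195 -0.2356  0.1954]
 [ 0.5615 -0.1731  0.1846]
 [ 0.5719 -0.112   0.1929]]
(array([ 0.5211, -0.234 ,  0.1909]), np.float64(0.003103154395084609))
(array([ 0.5617, -0.1746,  0.1856]), np.float64(0.0007839102216135577))
(array([ 0.5707, -0.1125,  0.1964]), np.float64(0.001053561923179078))
```

View pics/g.png

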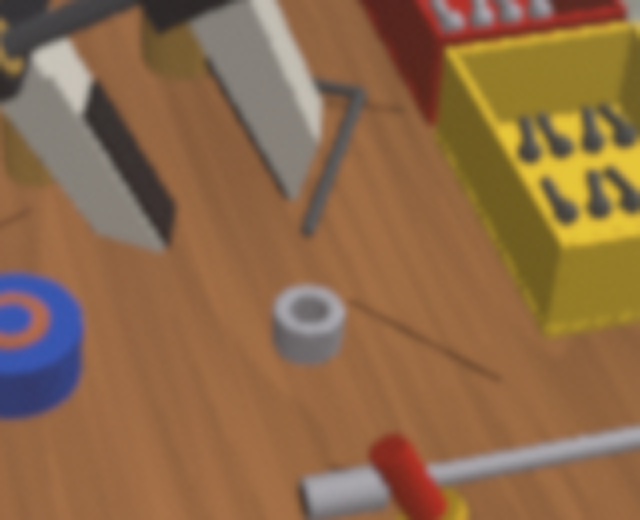

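Run:
```python
from h import *
np.set_printoptions(precision=4,suppress=True)
s=manip.read_state();R=Rn.from_rotvec(s["ee_rot"]).as_matrix();print(s["tcp_pos"],s["gripper_width"],manip.hold_point_z);print(R)
P=get_image("side");w=s["gripper_width"]/2
for d in (0,.01,.02,.03):
  print(d,[((q[1]-280)*4,(q[0]-180)*4) for q in proj(P,[s["tcp_pos"]-d*R[:,2]+w*R[:,1]*i+j*.0095*R[:,0] for i in(-1,1) for j in(-1,1)])])
```

```text
[ 0.5331 -0.0988  0.2681] 0.03471132517888905 0.0188
[[ 0.3265  0.846   0.4215]
 [ 0.9367 -0.2302 -0.2637]
 [-0.1261  0.4809 -0.8677]]
0 [(np.float64(227.31426769197128), np.float64(336.67521488130524)), (np.float64(232.0678292324369), np.float64(297.22440278212775)), (np.float64(337.71125164940463), np.float64(296.28899198504246)), (np.float64(339.30936815198334), np.float64(257.17886836197806))]
0.01 [(np.float64(211.0747838834991), np.float64(310.93629774226997)), (np.float64(216.34231827996496), np.float64(271.89672212536607)), (np.float64(322.1056278772014), np.float64(269.6075254416701)), (np.float64(324.18235274901076), np.float64(230.94863777391288))]
0.02 [(np.float64(194.54552112327883), np.float64(284.73809282564014)), (np.float64(200.34444647352075), np.float64(246.13037408579828)), (np.float64(306.21523199141825), np.float64(242.43917431541593)), (np.float64(308.787589463155), np.float64(204.25413260686514))]
0.03 [(np.float64(177.7186533202207), np.float64(258.0681960973668)), (np.float64(184.06707619728627), np.float64(219.9138627409926)), (np.float64(290.0321974160365), np.float64(214.77048885329668)), (np.float64(293.11790612216373), np.float64(177.08291632084286))]
```

Run:
```python
from h import *
np.set_printoptions(precision=4,suppress=True)
b=cv2.imread("pics/side0.png")[:,:,::-1].astype(int)
a=manip.read_state();P=get_image("side");s=manip.read_state();print(a["time"],a["tcp_pos"],s["time"],s["tcp_pos"],s["joint_velocities"])
m=(abs(P["img"].astype(int)-b).max(2)>40)
for r in range(205,275,3): 
    c=np.nonzero(m[r,290:400])[0]+290; print(r,c.min() if len(c) else "",c.max() if len(c) else "",len(c))
R=Rn.from_rotvec(s["ee_rot"]).as_matrix();w=s["gripper_width"]/2
print(proj(P,[s["tcp_pos"]+w*R[:,1]*i+j*.0095*R[:,0] for i in(-1,1) for j in(-1,1)]))
```

```text
3.2667 [ 0.5332 -0.0984  0.268 ] 3.3167 [ 0.5332 -0.0982  0.2679] [ 0.001   0.0008 -0.0102  0.0009  0.001  -0.0017 -0.0001]
205 290 360 42
208 290 360 42
211 290 360 42
214 290 359 42
217 290 358 41
220 291 356 37
223 293 355 34
226 296 354 30
229 298 322 24
232 300 323 23
235 303 322 20
238 307 322 15
241 317 320 4
244   0
247   0
250   0
253   0
256   0
259   0
262   0
265   0
268   0
271   0
274   0
[[263.9127 336.7136]
 [254.0669 337.8874]
 [253.7711 364.3788]
 [244.0118 364.7624]]
```

Run:
```python
from h import *
s=manip.read_state();R=Rn.from_rotvec(s["ee_rot"]).as_matrix();t=s["tcp_pos"];I=[]
for n,(l,tp) in {"side":(230,80),"top":(330,150)}.items():
    P=get_image(n);i=cv2.resize(P["img"],None,fx=2.5,fy=2.5,interpolation=2)
    def line(a,b,c):
        q=proj(P,[t+R@a,t+R@b]);cv2.line(i,*[(int(x[1]*2.5),int(x[0]*2.5)) for x in q],c,1)
    for k,c in((0,(0,255,255)),(-.035,(255,0,255))):
        Y=[.095,-.095];X=[.0375,-.0375];z=-.066+k
        for y in Y: line(np.array([X[0],y,z]),np.array([X[1],y,z]),c)
        for x in X: line(np.array([x,Y[0],z]),np.array([x,Y[1],z]),c)
        for y in(.0174,-.0174): line(np.array([.0095,y,k]),np.array([-.0095,y,k]),c); 
    line(np.array([0,0,0]),np.array([0,0,-.2]),(0,255,0))
    I.append(i[int(2.5*tp):int(2.5*tp)+500,int(2.5*l):int(2.5*l)+400])
cv2.imwrite("pics/body.png",np.hstack(I)[:,:,::-1])
```

```text
(no output)
```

View pics/body.png

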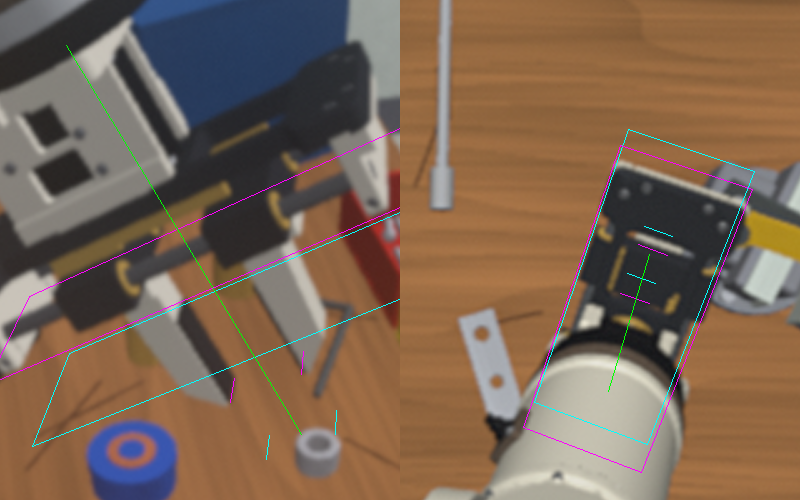

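The image shows the visible fingertips about 35 mm behind the reported TCP along the tool axis (magenta lines fit, cyan don't). I'll lower to a depth that is safe under either reading and check again.

Run:
```python
from h import *
F=frame(0,-.52);k=np.array([.5713,-.112,.1945])
go(k+.06*F[:,2],.24,F);go(k-.005*F[:,2],.24,F)
```

```text
off [ 12.1   0.8 -21.4] twist [ 0.31 -0.42  1.33] rows 0.6
off [ 40.3 -15.4 -77.6] twist [ 0.31 -0.42  1.33] rows 2.1
```

Call:
jog_arm:
  plan:
    - {"jaw": 0.38,"offset": [12,1,-21],"twist": [0.3,-0.4,1.3]}
    - {"jaw": 0.38,"offset": [0,0,0],"twist": [0,0,0]}
    - {"jaw": 0.38,"offset": [9,-5,-19],"twist": [0,0,0]}
    - {"jaw": 0.38,"offset": [9,-5,-19],"twist": [0,0,0]}
    - {"jaw": 0.38,"offset": [10,-6,-18],"twist": [0,0,0]}
    - {"jaw": 0.38,"offset": [0,0,0],"twist": [0,0,0]}
    - {"jaw": 0.38,"offset": [0,0,0],"twist": [0,0,0]}

```text
time: 4.0
tcp_pos: [0.5393, -0.1093, 0.2237]
ee_rot: [2.114, 1.59, 0.292]
contact_force: [-0.2, -0.7, 0.1]
gripper_width: 0.035
grip_force: 0.0
```

```bash
cat >> h.py <<'E'
def fcheck(ref="pics/side0.png",win=(200,400,300,430)):
    b=cv2.imread(ref)[:,:,::-1].astype(int);P=get_image("side");s=manip.read_state()
    m=(abs(P["img"].astype(int)-b).max(2)>40)[win[0]:win[1],win[2]:win[3]]
    R=Rn.from_rotvec(s["ee_rot"]).as_matrix();w=s["gripper_width"]/2
    print(s["tcp_pos"].round(4),R[:,2].round(3),s["contact_force"].round(1))
    r,c=np.nonzero(m);print("lowest",[(int(x),(c[r==x].min()+win[2],c[r==x].max()+win[2])) for x in sorted(set(r))[-12::2]],"+",win[0])
    for d in(0,.03,.035,.04):print(d,proj(P,[s["tcp_pos"]-d*R[:,2]+w*R[:,1]*i+j*.0095*R[:,0] for i in(-1,1) for j in(-1,1)]).round(0).tolist())
    return P
E
python3 - <<'E'
from h import *
P=fcheck()
F=frame(0,-.52);k=np.array([.5713,-.112,.1945]);go(k-.005*F[:,2],.24,F)
E
```

```text
[ 0.5402 -0.1084  0.2241] [ 0.442 -0.243 -0.864] [-0.   0.5  0.3]
lowest [(65, (np.int64(306), np.int64(330))), (67, (np.int64(308), np.int64(330))), (69, (np.int64(310), np.int64(330))), (71, (np.int64(311), np.int64(329))), (73, (np.int64(314), np.int64(329))), (75, (np.int64(321), np.int64(327)))] + 200
0 [[295.0, 344.0], [285.0, 345.0], [286.0, 371.0], [275.0, 370.0]]
0.03 [[278.0, 332.0], [268.0, 333.0], [268.0, 359.0], [257.0, 359.0]]
0.035 [[275.0, 330.0], [265.0, 331.0], [265.0, 357.0], [254.0, 357.0]]
0.04 [[272.0, 328.0], [262.0, 329.0], [261.0, 355.0], [251.0, 355.0]]
off [ 33.3  -4.8 -33.9] twist [-0.28  0.46 -0.18] rows 1.1
```

Run:
```python
from h import *
np.set_printoptions(precision=3,suppress=True)
s=manip.read_state();print(s["joints"],s["joint_velocities"],s["joint_torque"],s["tcp_pos"])
print([x for x in dir(manip) if x[0]!="_"])
```

```text
[ 1.719 -0.306 -1.532  2.211 -0.259  0.453  0.036] [-0.012 -0.    -0.015 -0.014  0.002 -0.006  0.002] [  0.626  10.921   8.659 -26.07    0.123  -2.503   0.026] [ 0.54  -0.108  0.224]
['MotionError', 'finish_job', 'hold_point_z', 'read_state']
```

Call:
jog_arm:
  plan:
    - {"jaw": 0.38,"offset": [10,0,0],"twist": [0,0,0]}
    - {"jaw": 0.38,"offset": [0,0,0],"twist": [0,0,0]}

```text
time: 4.22
tcp_pos: [0.5465, -0.107, 0.2299]
ee_rot: [2.107, 1.593, 0.3]
contact_force: [0.3, 0.2, 0.1]
gripper_width: 0.035
grip_force: 0.0
```

Call:
jog_arm:
  plan:
    - {"jaw": 0.38,"offset": [10,0,0],"twist": [0,0,0]}
    - {"jaw": 0.38,"offset": [0,0,0],"twist": [0,0,0]}

```text
time: 4.38
tcp_pos: [0.5505, -0.107, 0.2341]
ee_rot: [2.106, 1.593, 0.304]
contact_force: [0.2, -0.1, 0.5]
gripper_width: 0.0354
grip_force: 0.0
```

```bash
cat > k.py <<'E'
import numpy as np
from scipy.spatial.transform import Rotation as Rn
def fk(q):
    al=[0,-np.pi/2,np.pi/2,np.pi/2,np.pi/2,np.pi/2,-np.pi/2];a=[0,0,0,.0525,.0775,0,.076];d=[.267,0,.293,0,.3425,0,.097]
    T=np.eye(4)
    for i in range(7):
        c,s,ca,sa=np.cos(q[i]),np.sin(q[i]),np.cos(al[i]),np.sin(al[i])
        T=T@np.array([[c,-s,0,a[i]],[s*ca,c*ca,-sa,-d[i]*sa],[s*sa,c*sa,ca,d[i]*ca],[0,0,0,1]])
    return T
E
python3 - <<'E'
from h import *;from k import fk
np.set_printoptions(precision=3,suppress=True)
s=manip.read_state()
for q,t,r in(([1.4932,.5009,-.427,1.5504,.2208,1.1383,-.2103],[.2173,-.6126,.1917],[3.096,.5328,0]),(s["joints"],s["tcp_pos"],s["ee_rot"])):
    T=fk(q);R=Rn.from_rotvec(r).as_matrix();print(T);print(R,t);print("flange dist",np.hypot(*T[:2,3]),"az",np.arctan2(T[1,3],T[0,3]),"tcp dist",np.hypot(*t[:2]),np.arctan2(t[1],t[0]))
    print("Rz?",Rn.from_matrix(R@T[:3,:3].T).as_rotvec())
E
```

```text
[[ 0.342  0.94  -0.018  0.24 ]
 [ 0.939 -0.342 -0.036  0.538]
 [-0.04  -0.004 -0.999  0.313]
 [ 0.     0.     0.     1.   ]]
[[ 0.942  0.334  0.   ]
 [ 0.334 -0.942 -0.   ]
 [-0.     0.    -1.   ]] [0.2173, -0.6126, 0.1917]
flange dist 0.5890849603772041 az 1.1505077937008632 tcp dist 0.6499984999982693 -1.2299249459447468
Rz? [ 0.026 -0.032 -0.881]
[[-0.123  0.044  0.991  0.394]
 [-0.136 -0.99   0.027 -0.115]
 [ 0.983 -0.132  0.128  0.886]
 [ 0.     0.     0.     1.   ]]
[[ 0.298  0.842  0.449]
 [ 0.948 -0.208 -0.239]
 [-0.108  0.498 -0.861]] [ 0.55  -0.107  0.234]
flange dist 0.4110097395682141 az -0.2847210419970011 tcp dist 0.5607803857065066 -0.19203391253207525
Rz? [-1.52   1.124  0.53 ]
```

```bash
cat > id.py <<'E'
from h import *;import itertools
s=manip.read_state()
Q=np.array([[1.4932,.5009,-.427,1.5504,.2208,1.1383,-.2103],s["joints"]]);T=[Rn.from_rotvec([3.096,.5328,0]),Rn.from_rotvec(s["ee_rot"])]
print(repr(s["joints"]),s["tcp_pos"],s["ee_rot"])
ax="zyzyzyz";h=np.pi/2
E=lambda a,x:Rn.from_euler(a,x)
def side(js,sg,of,q):
    r=Rn.identity()
    for j in js: r=r*E(ax[j],sg[j]*q[j]+of[j]*h)
    return r
# left part joints0-3, right part joints4-6: L*Rr=T -> L^-1 T = Rr, match by enumeration
out=[]
SL=[(sg,of) for sg in itertools.product((1,-1),repeat=4) for of in itertools.product(range(4),repeat=4)]
SR=[(sg,of) for sg in itertools.product((1,-1),repeat=3) for of in itertools.product(range(4),repeat=3)]
def feat(M): return np.concatenate([m.as_matrix().reshape(len(m),9) for m in M],1)
def build(S,j0):
    M=[]
    for q in Q:
        r=None
        for i in range(len(S[0][0])):
            x=Rn.from_euler(ax[j0+i],np.array([sg[i]*q[j0+i]+of[i]*h for sg,of in S])); r=x if r is None else r*x
        M.append(r)
    return M
L=build(SL,0);Rr=build(SR,4)
A=feat([l.inv()*t for l,t in zip(L,T)]);B=feat(Rr)
from scipy.spatial import cKDTree
d,i=cKDTree(B).query(A)
for k in np.argsort(d)[:6]: print(d[k].round(4),SL[k],SR[i[k]])
E
python3 id.py
```

```text
array([ 1.72498048, -0.30602111, -1.53403011,  2.18664597, -0.26315615,
        0.46801704,  0.0424666 ]) [ 0.55047217 -0.1070282   0.23405166] [2.10605337 1.59283844 0.30398966]
0.0001 ((-1, 1, 1, 1), (0, 2, 0, 2)) ((-1, -1, -1), (2, 0, 3))
0.0001 ((-1, -1, 1, 1), (2, 2, 2, 2)) ((-1, -1, -1), (2, 0, 3))
0.0001 ((-1, -1, -1, 1), (2, 0, 2, 0)) ((-1, -1, -1), (2, 0, 3))
0.0001 ((-1, -1, -1, 1), (2, 0, 2, 2)) ((1, 1, -1), (0, 2, 1))
0.0001 ((-1, 1, 1, 1), (0, 2, 0, 0)) ((1, 1, -1), (0, 2, 1))
0.0001 ((-1, 1, -1, 1), (0, 0, 0, 2)) ((1, 1, -1), (0, 2, 1))
```

```bash
cat > k.py <<'E'
import numpy as np
from scipy.spatial.transform import Rotation as Rn
E=lambda a,x:Rn.from_euler(a,x)
def chain(q):
    "rotations after each joint"
    h=np.pi/2;r=Rn.identity();o=[r]
    for a,x in zip("zyzyzyz",(-q[0],q[1],-q[2],q[3]+2*h,q[4],q[5]+2*h,-q[6]+h)): r=r*E(a,x);o.append(r)
    return o
def basis(q):
    c=[x.as_matrix() for x in chain(q)]
    # d1 z0, d3 z after j2, a3 x after j3, a4 x after j4, d5 z after j4, a6 x after j6, d7 z after j6/7, x after5
    return np.c_[c[0][:,2],c[2][:,2],c[3][:,0],c[4][:,0],c[4][:,2],c[6][:,0],c[7][:,2]]
E
python3 - <<'E'
from k import *
np.set_printoptions(precision=4,suppress=True)
Q=[[1.4932,.5009,-.427,1.5504,.2208,1.1383,-.2103],[ 1.72498048, -0.30602111, -1.53403011,  2.18664597, -0.26315615,0.46801704,  0.0424666 ],[1.719,-.306,-1.532,2.211,-.259,.453,.036]]
p=[[.2173,-.6126,.1917],[ 0.55047217,-0.1070282,0.23405166],[.5402,-.1084,.2241]]
A=np.vstack([basis(q) for q in Q]);b=np.concatenate(p)
w=np.linalg.lstsq(A,b,rcond=1e-4)[0];print(w,A@w-b)
import itertools
best=[]
for s in itertools.product((1,-1),repeat=5):
    w0=np.array([.267,s[0]*.293,s[1]*.0525,s[2]*.0775,s[3]*.3425,s[4]*.076]); d=np.linalg.lstsq(A[:,6:],b-A[:,:6]@w0,rcond=None)[0]
    best.append((np.abs(A[:,:6]@w0+A[:,6]*d-b).max(),w0,d))
for x in sorted(best,key=lambda x:x[0])[:3]: print(x)
E
```

```text
[ 0.3133  0.6052 -0.2661  0.0085 -0.4686 -0.1875  0.58  ] [ 0.0001  0.0001 -0.      0.0004  0.0006  0.0011 -0.0004 -0.0005 -0.0011]
(np.float64(0.06665744860979428), array([ 0.267 ,  0.293 ,  0.0525,  0.0775, -0.3425, -0.076 ]), array([0.251]))
(np.float64(0.13843687706438124), array([ 0.267 ,  0.293 ,  0.0525, -0.0775, -0.3425, -0.076 ]), array([0.1608]))
(np.float64(0.14686545057521944), array([ 0.267 ,  0.293 , -0.0525,  0.0775, -0.3425, -0.076 ]), array([0.2994]))
```

```bash
cat >> h.py <<'E'
def gov(pos,az):
    "tool down, closing line at azimuth az"
    st=manip.read_state();c=Rn.from_rotvec(st["ee_rot"]);z=np.array([0,0,-1.]);o=[]
    for a in(az,az+np.pi):
        y=np.array([np.cos(a),np.sin(a),0]);o.append((Rn.from_matrix(np.c_[np.cross(y,z),y,z])*c.inv()).as_rotvec(degrees=True))
    r=min(o,key=np.linalg.norm);d=(np.array(pos)-st["tcp_pos"])*1e3
    print("off",d.round(1),"twist",r.round(2),"rows",max(np.linalg.norm(d)/41.7,np.linalg.norm(r)/7.16).round(1))
def log():
    s=manip.read_state();open("log.txt","a").write(" ".join(map(str,[*s["joints"],*s["tcp_pos"],*s["ee_rot"]]))+"\n");np.set_printoptions(precision=3,suppress=True);print(s["time"],s["joints"],s["tcp_pos"])
E
python3 - <<'E'
from h import *
log();gov([.518,.296,.30],0);gov([.518,.296,.30],-.4)
E
```

```text
4.3833 [ 1.725 -0.306 -1.534  2.187 -0.263  0.468  0.042] [ 0.55  -0.107  0.234]
off [-32.5 403.   65.9] twist [10.56 28.83 15.42] rows 9.8
off [-32.5 403.   65.9] twist [16.04 26.09 -6.95] rows 9.8
```

Call:
jog_arm:
  plan:
    - {"jaw": 0.6,"offset": [-10,0,38],"twist": [0,0,0]}
    - {"jaw": 0.6,"offset": [-10,0,38],"twist": [0,0,0]}
    - {"jaw": 0.6,"offset": [0,40,0],"twist": [1.0,2.8,1.5]}
    - {"jaw": 0.6,"offset": [0,40,0],"twist": [1.0,2.8,1.5]}
    - {"jaw": 0.6,"offset": [0,40,0],"twist": [1.0,2.8,1.5]}
    - {"jaw": 0.6,"offset": [0,40,0],"twist": [1.0,2.8,1.5]}

```text
time: 4.88
tcp_pos: [0.5299, 0.0537, 0.2885]
ee_rot: [2.163, 1.835, 0.202]
contact_force: [1.7, 58.1, -16.8]
gripper_width: 0.055
grip_force: 0.0
```

```bash
python3 -c "
from h import *
log()"
```

```text
4.8833 [ 1.487 -0.306 -1.536  1.962 -0.185  0.903 -0.162] [0.53  0.054 0.288]
```

Call:
jog_arm:
  plan:
    - {"jaw": 0.6,"offset": [0,40,0],"twist": [1.0,2.8,1.5]}
    - {"jaw": 0.6,"offset": [0,40,0],"twist": [1.0,2.8,1.5]}
    - {"jaw": 0.6,"offset": [0,40,0],"twist": [1.0,2.8,1.5]}
    - {"jaw": 0.6,"offset": [0,40,0],"twist": [1.0,2.8,1.5]}
    - {"jaw": 0.6,"offset": [0,40,0],"twist": [1.0,2.8,1.5]}
    - {"jaw": 0.6,"offset": [0,40,0],"twist": [1.0,2.8,1.5]}

```text
time: 5.38
tcp_pos: [0.4293, 0.2475, 0.3318]
ee_rot: [2.191, 2.187, 0.166]
contact_force: [0.4, 0.3, 0.4]
gripper_width: 0.055
grip_force: 0.0
```

```bash
python3 -c "
from h import *
log();gov([.518,.296,.30],0)"
```

```text
5.3833 [ 1.239 -0.306 -1.535  1.817 -0.337  1.235 -0.217] [0.429 0.248 0.332]
off [ 88.7  48.5 -31.8] twist [-2.63  6.03  0.11] rows 2.5
```

Run:
```python
from h import *
P={n:get_image(n) for n in("side","top")}
for n in P:
    b=cv2.imread(f"pics/{n}0.png")[:,:,::-1].astype(int)
    m=(abs(P[n]["img"].astype(int)-b).max(2)>35).astype(np.uint8)
    k,_,st,ce=cv2.connectedComponentsWithStats(m)
    print(n,[(x[:5].tolist()) for x in st[1:] if x[4]>6])
    for kk in "shaft_tip keeper_pivot keeper_knob".split(): print(kk,[(np.round(r["pixel"],1).tolist(),round(r["score"],2)) for r in tip_of(P[n],kk)][:1])
```

```text
side [[128, 0, 145, 63, 2974], [185, 34, 18, 36, 317]]
shaft_tip [([399.1, 371.1], 0.85)]
keeper_pivot [([347.5, 388.4], 0.72)]
keeper_knob [([296.4, 379.9], 0.97)]
top [[0, 253, 217, 227, 32121], [192, 317, 9, 18, 84]]
shaft_tip [([267.0, 505.8], 0.77)]
keeper_pivot [([240.2, 465.0], 0.9)]
keeper_knob [([234.4, 429.3], 0.67)]
```

Run:
```python
from h import *
np.set_printoptions(precision=4,suppress=True)
fcheck(win=(0,240,100,360));log()
```

```text
[0.4303 0.2446 0.3307] [ 0.106  0.044 -0.993] [0.2 0.7 0.4]
lowest [(60, (np.int64(198), np.int64(242))), (62, (np.int64(198), np.int64(242))), (64, (np.int64(199), np.int64(202))), (66, (np.int64(199), np.int64(203))), (68, (np.int64(200), np.int64(203))), (70, (np.int64(201), np.int64(203)))] + 0
0 [[94.0, 210.0], [88.0, 209.0], [87.0, 246.0], [81.0, 244.0]]
0.03 [[75.0, 205.0], [70.0, 204.0], [68.0, 241.0], [63.0, 240.0]]
0.035 [[72.0, 204.0], [66.0, 203.0], [65.0, 241.0], [59.0, 239.0]]
0.04 [[69.0, 203.0], [63.0, 202.0], [61.0, 240.0], [56.0, 239.0]]
5.8333 [ 1.243 -0.306 -1.534  1.82  -0.335  1.232 -0.217] [0.43  0.245 0.331]
```

Call:
jog_arm:
  plan:
    - {"jaw": 0.8,"offset": [35,18,0],"twist": [-0.6,1.5,0]}
    - {"jaw": 0.8,"offset": [35,18,0],"twist": [-0.6,1.5,0]}
    - {"jaw": 0.8,"offset": [35,10,0],"twist": [-0.6,1.5,0]}
    - {"jaw": 0.8,"offset": [35,5,0],"twist": [-0.6,1.5,0]}
    - {"jaw": 0.8,"offset": [35,0,-10],"twist": [0,0,0]}
    - {"jaw": 0.8,"offset": [0,0,0],"twist": [0,0,0]}

```text
time: 6.33
tcp_pos: [0.4715, 0.2196, 0.3662]
ee_rot: [2.195, 2.173, 0.23]
contact_force: [-0.3, 0.0, 0.4]
gripper_width: 0.0734
grip_force: 0.0
```

```bash
python3 -c "
from h import *
log();gov([.518,.296,.30],0)
from k import *
D=np.loadtxt('log.txt');A=np.vstack([basis(r[:7]) for r in D]+[basis([1.4932,.5009,-.427,1.5504,.2208,1.1383,-.2103])]);b=np.r_[D[:,7:10].ravel(),.2173,-.6126,.1917]
w=np.linalg.lstsq(A,b,rcond=None)[0];print(w,abs(A@w-b).max())
"
```

```text
6.3333 [ 1.358 -0.305 -1.531  1.745 -0.367  1.272 -0.119] [0.471 0.22  0.366]
off [ 46.5  76.4 -66.2] twist [-4.23  7.82  0.57] rows 2.7
[ 0.406  0.542 -0.016 -0.052 -0.49   0.009  0.438] 0.022325096762820212
```

```bash
cat >> k.py <<'E'
def basis2(q):
    c=[x.as_matrix() for x in chain(q)]
    return np.c_[c[0][:,2],c[1][:,1],c[2][:,2],c[3][:,0],c[3][:,1],c[4][:,0],c[4][:,2],c[5][:,1],c[6][:,0],c[6][:,2]]
H=[1.4932,.5009,-.427,1.5504,.2208,1.1383,-.2103]
def fit(f=basis2):
    D=np.loadtxt('log.txt');A=np.vstack([f(r[:7]) for r in D]+[f(H)]);b=np.r_[D[:,7:10].ravel(),.2173,-.6126,.1917]
    w=np.linalg.lstsq(A,b,rcond=1e-3)[0];return w,abs(A@w-b).max(),np.linalg.svd(A)[1]
E
python3 -c "
from k import *
np.set_printoptions(precision=4,suppress=True)
for x in fit(): print(x)
"
```

```text
[ 0.3463 -0.0147  0.5058 -0.     -0.0118 -0.     -0.4707 -0.0003  0.
  0.3987]
3.9389499703057496e-06
[4.835  4.78   3.4798 0.9742 0.5464 0.4895 0.3954 0.1249 0.073  0.0375]
```

```bash
cat >> k.py <<'E'
W=fit()[0]
LO=np.array([-2.88,-.31,-1.54,.2,-1.41,.19,-2.57])+.005;HI=np.array([2.88,2.03,1.56,2.42,4.55,2.02,2.57])-.005
def fk(q): return basis2(q)@W,chain(q)[-1]
def jac(q):
    p,R=fk(q);J=np.zeros((6,7))
    for i in range(7):
        d=np.array(q,float);d[i]+=1e-6;a,b=fk(d);J[:3,i]=(a-p)/1e-6;J[3:,i]=(b*R.inv()).as_rotvec()/1e-6
    return J
def ik(q,p,R,n=15,wr=.3,lam=1e-3):
    q=np.array(q,float);w=np.r_[1,1,1,wr,wr,wr]
    for _ in range(n):
        a,b=fk(q);e=w*np.r_[p-a,(R*b.inv()).as_rotvec()]
        if np.linalg.norm(e)<1e-6: break
        J=w[:,None]*jac(q);free=np.ones(7,bool)
        for _ in range(4):
            dq=np.zeros(7);Jf=J[:,free];dq[free]=Jf.T@np.linalg.solve(Jf@Jf.T+lam**2*np.eye(6),e)
            bad=free&((q+dq<LO)|(q+dq>HI))
            if not bad.any(): break
            free&=~bad
        q=np.clip(q+dq,LO,HI)
    return q
def run(q,rows,verbose=True):
    "rows: (n,offset mm,twist deg); commanded pose accumulates"
    p,R=fk(q)
    for n,o,t in rows:
        for _ in range(n):
            p=p+np.array(o)/1e3;R=Rn.from_rotvec(t,degrees=True)*R;q=ik(q,p,R);a,b=fk(q)
            er=np.linalg.norm(p-a)*1e3
        if verbose: print(q.round(3),a.round(3),"err mm",er.round(1),np.degrees((R*b.inv()).magnitude()).round(1))
    return q
E
python3 - <<'E'
from k import *
t=[-1.7,-1.05,3.4]
q=run(H,[(1,[10,20,34],t),(6,[20,33,14],t),(5,[20,33,0],t),(3,[22,34,-9.3],[-1.5,-.9,2.8]),(1,[20,30,-14],[-1.4,-.9,2.8])])
E
```

```text
[ 1.509  0.423 -0.46   1.59   0.198  1.141 -0.163] [ 0.227 -0.593  0.226] err mm 0.0 0.0
[ 1.472e+00 -1.400e-02 -6.620e-01  1.918e+00 -1.000e-02  9.920e-01
  1.000e-03] [ 0.347 -0.395  0.31 ] err mm 0.0 0.0
[ 1.308 -0.242 -0.826  2.099 -0.138  0.807  0.028] [ 0.447 -0.23   0.31 ] err mm 0.0 0.0
[ 1.316 -0.245 -1.133  2.143 -0.029  0.65  -0.19 ] [ 0.513 -0.128  0.282] err mm 0.0 0.0
[ 1.391 -0.23  -1.298  2.153  0.043  0.59  -0.283] [ 0.533 -0.098  0.268] err mm 0.0 0.0
```

```bash
cat > search.py <<'E'
from k import *;import sys
from multiprocessing import Pool
def Rv(az,tilt=0):
    z=np.array([0,0,-1.]);y=np.array([np.cos(az),np.sin(az),0]);return Rn.from_matrix(np.c_[np.cross(y,z),y,z])
def seg(q,p1,R1,emax=25):
    p0,R0=fk(q);r=(R1*R0.inv()).as_rotvec();n=int(np.ceil(max(np.linalg.norm(p1-p0)/.035,np.linalg.norm(r)/np.radians(6),1)))
    for i in range(1,n+1): q=ik(q,p0+(p1-p0)*i/n,Rn.from_rotvec(r*i/n)*R0)
    a,b=fk(q);return q,np.linalg.norm(p1-a)*1e3+100*(R1*b.inv()).magnitude(),n
def marg(q): return np.minimum(q-LO,HI-q).min()
def trial(a):
    seed,q0=a;g=np.random.default_rng(seed);q=np.array(q0);W=[];N=0
    for i in range(g.integers(1,4)):
        while 1:
            p=g.uniform([.25,-.55,.32],[.8,.3,.55])
            if .4<np.hypot(p[0],p[1])<.85: break
        az=g.uniform(-1.6,.8);q,e,n=seg(q,p,Rv(az));W.append((p.round(2),round(az,1),round(e)));N+=n
        if e>30: return -9,W,q
    q,e,n=seg(q,np.array([.518,.296,.30]),Rv(0));N+=n
    return (marg(q)-.004*N-(e>5)*5-.1*abs(q[2])),W,q.round(2)
if __name__=="__main__":
    q0=np.loadtxt("log.txt")[-1,:7]
    with Pool() as po: r=po.map(trial,[(s,q0) for s in range(600)])
    r.sort(key=lambda x:-x[0])
    for x in r[:6]: print(x)
E
nproc; time timeout 400 python3 search.py
```

```text
4
(np.float64(0.5192110988732529), [(array([0.3 , 0.29, 0.47]), -0.2, 0)], array([-0.17,  0.33, -0.51,  1.55,  0.17,  1.3 , -0.7 ]))
(np.float64(0.4427498218314184), [(array([0.28, 0.29, 0.46]), -1.0, 0), (array([ 0.6 , -0.1 ,  0.39]), 0.8, 0)], array([-0.01,  0.37, -0.74,  1.55,  0.25,  1.32, -0.77]))
(np.float64(0.41997725576596356), [(array([ 0.41, -0.04,  0.5 ]), 0.1, 0), (array([0.75, 0.18, 0.53]), -1.5, 11)], array([-0.24,  0.32, -0.42,  1.55,  0.13,  1.3 , -0.67]))
(np.float64(0.39401493813394367), [(array([ 0.32, -0.46,  0.33]), 0.5, 0), (array([ 0.69, -0.38,  0.34]), -0.7, 0)], array([ 0.01,  0.38, -0.76,  1.55,  0.26,  1.32, -0.78]))
(np.float64(0.389355053463949), [(array([ 0.3 , -0.53,  0.53]), 0.2, 0), (array([ 0.48, -0.52,  0.43]), 0.3, 0), (array([ 0.59, -0.23,  0.44]), -0.7, 0)], array([ 0.03,  0.38, -0.79,  1.55,  0.28,  1.33, -0.79]))
(np.float64(0.37621655457647957), [(array([ 0.28, -0.32,  0.45]), -0.2, 0), (array([ 0.43, -0.42,  0.39]), 0.2, 0)], array([ 0.1 ,  0.41, -0.89,  1.54,  0.33,  1.34, -0.83]))
real	2m10.931s
user	8m14.112s
sys	0m0.178s
```

```bash
python3 -c "
from h import *
log();gov([.30,.29,.47],-.2)"
```

```text
6.3333 [ 1.358 -0.305 -1.531  1.745 -0.367  1.272 -0.119] [0.471 0.22  0.366]
off [-171.5   70.4  103.8] twist [ -3.43   8.21 -10.87] rows 5.1
```

Call:
jog_arm:
  plan:
    - {"jaw": 0.8,"offset": [-29,12,18],"twist": [-0.6,1.4,-1.8]}
    - {"jaw": 0.8,"offset": [-29,12,18],"twist": [-0.6,1.4,-1.8]}
    - {"jaw": 0.8,"offset": [-29,12,18],"twist": [-0.6,1.4,-1.8]}
    - {"jaw": 0.8,"offset": [-29,12,18],"twist": [-0.6,1.4,-1.8]}
    - {"jaw": 0.8,"offset": [-29,12,17],"twist": [-0.6,1.4,-1.8]}
    - {"jaw": 0.8,"offset": [-27,10,15],"twist": [-0.5,1.2,-1.8]}
    - {"jaw": 0.8,"offset": [0,0,0],"twist": [0,0,0]}

```text
time: 6.92
tcp_pos: [0.2932, 0.2979, 0.4719]
ee_rot: [-2.417, -2.004, 0.002]
contact_force: [1.0, 1.4, -0.4]
gripper_width: 0.0733
grip_force: 0.0
```

Run:
```python
from h import *
log();gov([.518,.28,.34],0)
from search import *
q=manip.read_state()["joints"]
q,e,n=seg(q,np.array([.518,.28,.34]),Rv(0));print(q.round(2),e,n)
F=frame(0,-.52);k=np.array([.5713,-.112,.1945])
for R in toolR(F,.24):
    a,e,n=seg(q,k+.08*F[:,2],R);print(a.round(2),e,n)
```

```text
6.9167 [ 0.698 -0.3   -1.187  1.602 -0.28   1.652 -0.683] [0.293 0.298 0.472]
off [ 224.8  -17.9 -131.9] twist [-0.03 -0.11 10.68] rows 6.3
[ 1.06 -0.04 -1.53  1.81 -0.06  1.11 -0.46] 80.89277188569729 8
[ 1.22 -0.14 -1.19  2.16  0.22  0.58 -0.44] 1.5252654664494143e-05 11
[ 0.77 -0.08 -0.81  2.17  0.38  0.61  2.55] 0.0004099629989617561 28
```

```bash
cat > s2.py <<'E'
from search import *;from h import frame,toolR
F=frame(0,-.52);K=np.array([.5713,-.112,.1945]);RK=toolR(F,.24)
def tr(a):
    seed,q0=a;g=np.random.default_rng(seed);q=np.array(q0);W=[];N=0
    for i in range(g.integers(1,4)):
        while 1:
            p=g.uniform([.2,-.55,.34],[.8,.42,.6])
            if .35<np.hypot(p[0],p[1])<.85 and not(p[0]>.42 and p[1]>.3): break
        az=g.uniform(-1.6,.8);q,e,n=seg(q,p,Rv(az));W.append((p.round(2),round(az,1),round(e)));N+=n
        if e>15: return -9,W,q
    b=(-9,)
    for j,R in enumerate(RK):
        a,e,n=seg(q,K+.08*F[:,2],R);b=max(b,(marg(a)-.003*(N+n)-(e>5)*5-.15*abs(a[2]),j,a.round(2).tolist()))
    return b[0],W,b[1:]
if __name__=="__main__":
    q0=np.loadtxt("log.txt")[-1,:7]
    with Pool() as po: r=po.map(tr,[(s,q0) for s in range(400)])
    r.sort(key=lambda x:-x[0])
    for x in r[:7]: print(x)
E
timeout 500 python3 s2.py
```

```text
(np.float64(0.11422884205650728), [(array([ 0.32, -0.21,  0.58]), 0.5, 0)], (0, [0.14, -0.08, -0.22, 2.18, 0.46, 0.64, -0.68]))
(np.float64(0.10583890893203342), [(array([ 0.35, -0.13,  0.35]), -0.2, 0)], (0, [0.36, -0.07, -0.43, 2.18, 0.44, 0.63, -0.66]))
(np.float64(0.10483319485327273), [(array([0.7 , 0.14, 0.59]), -1.1, 12), (array([0.4 , 0.06, 0.55]), -1.0, 0)], (0, [-0.22, -0.09, 0.12, 2.19, 0.51, 0.66, -0.73]))
(np.float64(0.10322045454134579), [(array([ 0.72, -0.31,  0.51]), -0.4, 4)], (0, [0.09, -0.08, -0.17, 2.19, 0.47, 0.64, -0.69]))
(np.float64(0.09996475408732079), [(array([ 0.35, -0.21,  0.46]), -0.3, 0)], (0, [0.32, -0.07, -0.39, 2.18, 0.44, 0.63, -0.66]))
(np.float64(0.09320883650560068), [(array([ 0.39, -0.09,  0.42]), 0.3, 0), (array([0.37, 0.  , 0.41]), -0.0, 0), (array([0.66, 0.27, 0.59]), -0.4, 12)], (0, [-0.08, -0.08, -0.01, 2.19, 0.49, 0.65, -0.71]))
(np.float64(0.09268365543857467), [(array([ 0.33, -0.26,  0.58]), -0.8, 0), (array([ 0.36, -0.5 ,  0.58]), -1.2, 0)], (0, [-0.13, -0.08, 0.04, 2.19, 0.5, 0.65, -0.72]))
```

```bash
python3 -c "
from h import *
gov([.35,-.18,.46],-.3)"
```

```text
off [  56.8 -477.9  -11.9] twist [-0.04 -0.1  -6.51] rows 11.5
```

Call:
jog_arm:
  plan:
    - {"jaw": 0.6,"offset": [5,-40,-1],"twist": [0,0,-0.5]}
    - {"jaw": 0.6,"offset": [5,-40,-1],"twist": [0,0,-0.5]}
    - {"jaw": 0.6,"offset": [5,-40,-1],"twist": [0,0,-0.5]}
    - {"jaw": 0.6,"offset": [5,-40,-1],"twist": [0,0,-0.5]}
    - {"jaw": 0.6,"offset": [5,-40,-1],"twist": [0,0,-0.5]}
    - {"jaw": 0.6,"offset": [5,-40,-1],"twist": [0,0,-0.5]}
    - {"jaw": 0.5,"offset": [5,-40,-1],"twist": [0,0,-0.5]}
    - {"jaw": 0.5,"offset": [5,-40,-1],"twist": [0,0,-0.5]}
    - {"jaw": 0.5,"offset": [5,-40,-1],"twist": [0,0,-0.5]}
    - {"jaw": 0.5,"offset": [5,-40,-1],"twist": [0,0,-0.5]}
    - {"jaw": 0.5,"offset": [5,-38,-1],"twist": [0,0,-0.5]}
    - {"jaw": 0.5,"offset": [2,-38,-1],"twist": [0,0,-0.5]}

```text
time: 7.92
tcp_pos: [0.3535, -0.1854, 0.4567]
ee_rot: [-2.526, -1.863, 0.005]
contact_force: [0.8, 0.6, 0.7]
gripper_width: 0.0456
grip_force: 0.0
```

Run:
```python
from h import *
log()
from search import *
q=manip.read_state()["joints"]
F=frame(0,-.52);k=np.array([.5713,-.112,.1945])
for d in (.08,-.047):
    q,e,n=seg(q,k+d*F[:,2],toolR(F,.24)[0]);print(q.round(2),e,n)
go(k+.06*F[:,2],.24,F)
```

```text
7.9167 [ 0.529 -0.138 -0.098  1.691 -0.012  1.591  0.131] [ 0.354 -0.185  0.457]
[ 0.43 -0.07 -0.5   2.18  0.43  0.63 -0.65] 3.1322962408025604e-05 9
[ 0.4   0.22 -0.44  2.18  0.91  0.45 -1.07] 2.6222819141622187e-07 4
off [ 191.7   88.3 -210.2] twist [-15.18 -26.11   1.14] rows 7.1
```

Call:
jog_arm:
  plan:
    - {"jaw": 0.42,"offset": [24,11,-26],"twist": [-1.9,-3.26,0.14]}
    - {"jaw": 0.42,"offset": [24,11,-26],"twist": [-1.9,-3.26,0.14]}
    - {"jaw": 0.42,"offset": [24,11,-26],"twist": [-1.9,-3.26,0.14]}
    - {"jaw": 0.42,"offset": [24,11,-26],"twist": [-1.9,-3.26,0.14]}
    - {"jaw": 0.42,"offset": [24,11,-26],"twist": [-1.9,-3.26,0.14]}
    - {"jaw": 0.42,"offset": [24,11,-26],"twist": [-1.9,-3.26,0.14]}
    - {"jaw": 0.42,"offset": [24,11,-26],"twist": [-1.9,-3.26,0.14]}
    - {"jaw": 0.42,"offset": [24,11,-26],"twist": [-1.9,-3.26,0.14]}
    - {"jaw": 0.42,"offset": [0,0,0],"twist": [0,0,0]}
    - {"jaw": 0.42,"offset": [0,0,0],"twist": [0,0,0]}

```text
time: 8.75
tcp_pos: [0.5388, -0.0991, 0.2527]
ee_rot: [2.127, 1.602, 0.262]
contact_force: [0.6, -1.2, 1.1]
gripper_width: 0.0385
grip_force: 0.0
```

Run:
```python
from h import *
log();fcheck()
F=frame(0,-.52);k=np.array([.5713,-.112,.1945])
go(k-.005*F[:,2],.24,F)
```

```text
8.75 [ 0.419 -0.044 -0.471  2.17   0.44   0.627 -0.644] [ 0.539 -0.099  0.253]
[ 0.54  -0.1    0.255] [ 0.418 -0.247 -0.874] [0.3 0.1 0.1]
lowest [(40, (np.int64(303), np.int64(326))), (42, (np.int64(304), np.int64(326))), (44, (np.int64(306), np.int64(326))), (46, (np.int64(307), np.int64(326))), (48, (np.int64(309), np.int64(326))), (50, (np.int64(316), np.int64(325)))] + 200
0 [[273.0, 341.0], [263.0, 342.0], [262.0, 372.0], [252.0, 371.0]]
0.03 [[254.0, 329.0], [244.0, 330.0], [242.0, 360.0], [233.0, 360.0]]
0.035 [[251.0, 327.0], [241.0, 328.0], [239.0, 358.0], [229.0, 359.0]]
0.04 [[248.0, 325.0], [238.0, 326.0], [235.0, 356.0], [226.0, 357.0]]
off [ 33.8 -13.2 -64.4] twist [-0.18 -0.98  0.2 ] rows 1.8
```

Call:
jog_arm:
  plan:
    - {"jaw": 0.38,"offset": [11,-4,-22],"twist": [0,-0.9,0.2]}
    - {"jaw": 0.38,"offset": [11,-4,-22],"twist": [0,0,0]}
    - {"jaw": 0.38,"offset": [11,-5,-21],"twist": [0,0,0]}
    - {"jaw": 0.38,"offset": [0,0,0],"twist": [0,0,0]}
    - {"jaw": 0.38,"offset": [0,0,0],"twist": [0,0,0]}
    - {"jaw": 0.38,"offset": [0,0,0],"twist": [0,0,0]}

```text
time: 9.3
tcp_pos: [0.5739, -0.1133, 0.1917]
ee_rot: [2.116, 1.589, 0.284]
contact_force: [-0.1, 0.1, -0.0]
gripper_width: 0.0351
grip_force: 0.0
```

Run:
```python
from h import *
log();fcheck()
F=frame(0,-.52);k=np.array([.5713,-.112,.1945])
go(k-.005*F[:,2],.24,F);go(k-.043*F[:,2],.24,F)
P={n:get_image(n) for n in("side","top")}
for n in P:
  for kk in "keeper_pivot keeper_knob shaft_tip".split(): print(n,kk,[(np.round(r["pixel"],1).tolist(),round(r["score"],2)) for r in tip_of(P[n],kk)][:2])
print(proj(P["side"],k),proj(P["top"],k))
im=P["side"]["img"].astype(int)[275:320,360:410];m=(im[:,:,0]>110)&(im[:,:,1]<70)&(im[:,:,2]<70);r,c=np.nonzero(m);print(r.mean()+275,c.mean()+360)
```

```text
9.3 [ 0.407  0.116 -0.461  2.191  0.722  0.494 -0.905] [ 0.574 -0.113  0.192]
[ 0.574 -0.113  0.192] [ 0.437 -0.247 -0.865] [-0.   0.3  1. ]
lowest [(80, (np.int64(335), np.int64(385))), (82, (np.int64(337), np.int64(358))), (84, (np.int64(338), np.int64(357))), (86, (np.int64(340), np.int64(357))), (88, (np.int64(342), np.int64(357))), (90, (np.int64(349), np.int64(357)))] + 200
0 [[310.0, 371.0], [300.0, 371.0], [301.0, 396.0], [291.0, 396.0]]
0.03 [[294.0, 360.0], [284.0, 360.0], [284.0, 386.0], [274.0, 386.0]]
0.035 [[291.0, 358.0], [281.0, 358.0], [282.0, 384.0], [271.0, 384.0]]
0.04 [[288.0, 356.0], [278.0, 356.0], [279.0, 383.0], [268.0, 382.0]]
off [-0.6 -0.3 -1.9] twist [-0.12  0.23  0.05] rows 0.0
off [ 15.9  -9.8 -34.8] twist [-0.12  0.23  0.05] rows 0.9
side keeper_pivot [([345.7, 387.3], 0.77), ([223.2, 224.8], 0.37)]
side keeper_knob [([298.5, 378.0], 0.71)]
side shaft_tip [([399.1, 372.3], 0.97)]
top keeper_pivot [([242.9, 464.8], 0.73)]
top keeper_knob []
top shaft_tip [([240.5, 464.4], 0.62), ([262.0, 501.0], 0.6)]
[[299.139 381.05 ]] [[233.803 430.298]]
299.2822966507177 381.555023923445
```

Call:
jog_arm:
  plan:
    - {"jaw": 0.38,"offset": [8,-5,-17],"twist": [0,0,0]}
    - {"jaw": 0.38,"offset": [8,-5,-18],"twist": [0,0,0]}
    - {"jaw": 0.38,"offset": [0,0,0],"twist": [0,0,0]}
    - {"jaw": 0.38,"offset": [0,0,0],"twist": [0,0,0]}

```text
time: 10.08
tcp_pos: [0.5882, -0.122, 0.1535]
ee_rot: [2.117, 1.594, 0.281]
contact_force: [0.1, -0.1, -0.1]
gripper_width: 0.0349
grip_force: 0.0
```

Run:
```python
from h import *
log();P=fcheck(win=(200,400,300,378))
im=P["side"] if 0 else P["img"].astype(int)[275:320,360:410];m=(im[:,:,0]>110)&(im[:,:,1]<70)&(im[:,:,2]<70);r,c=np.nonzero(m);print(len(r),r.mean()+275,c.mean()+360)
save(P,"knob.png",(320,240,100,120),5)
```

```text
10.0833 [ 0.372  0.21  -0.414  2.191  0.886  0.442 -1.05 ] [ 0.588 -0.122  0.154]
[ 0.589 -0.122  0.154] [ 0.434 -0.245 -0.867] [-0.8  0.3  0.6]
lowest [(103, (np.int64(348), np.int64(368))), (105, (np.int64(349), np.int64(369))), (107, (np.int64(350), np.int64(368))), (109, (np.int64(352), np.int64(369))), (111, (np.int64(354), np.int64(369))), (113, (np.int64(359), np.int64(369)))] + 200
0 [[332.0, 382.0], [321.0, 381.0], [324.0, 407.0], [313.0, 406.0]]
0.03 [[317.0, 372.0], [306.0, 371.0], [308.0, 397.0], [298.0, 397.0]]
0.035 [[314.0, 370.0], [304.0, 370.0], [305.0, 396.0], [295.0, 395.0]]
0.04 [[312.0, 368.0], [301.0, 368.0], [303.0, 394.0], [292.0, 393.0]]
206 299.1650485436893 381.71844660194176
```

View pics/knob.png

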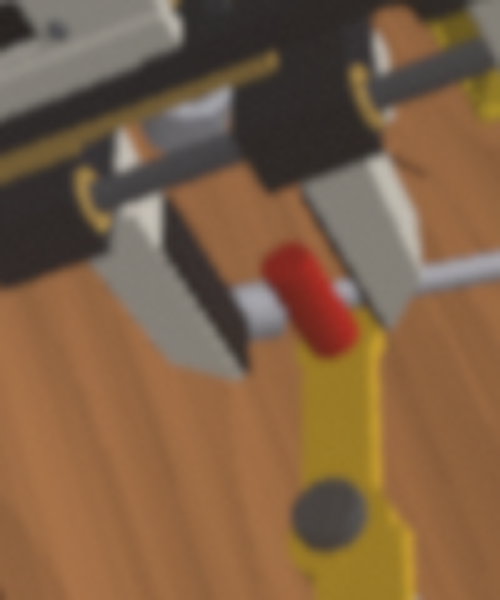

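The image shows the fingers straddling the red knob, with tips near crop (245,375) and (390,325) and the knob centre at (310,300). Now I'll work out the opening arc.

```bash
cat >> h.py <<'E'
PIV=np.array([.5615,-.1735,.1850]);PSI=-.52
def arc(th0,dth,n):
    F=frame(0,PSI);z=F[:,2];k0=F@np.array([-.06*np.sin(th0),.06*np.cos(th0),0]);o=[]
    for i in range(n):
        a=Rn.from_rotvec(z*dth*i/n).apply(k0);b=Rn.from_rotvec(z*dth*(i+1)/n).apply(k0);o.append((b-a)*1e3)
    print("twist/row",np.degrees(z*dth/n).round(2));print(np.array(o).round(1).tolist());return o,np.degrees(z*dth/n)
E
python3 - <<'E'
from h import *;from k import run
o,t=arc(.23,1.22,14)
run(manip.read_state()["joints"],[(1,a,t) for a in o][::1])
E
```

```text
twist/row [-2.17  1.24  4.32]
[[-4.5, 0.9, -2.5], [-4.6, 0.5, -2.4], [-4.7, 0.1, -2.4], [-4.7, -0.4, -2.2], [-4.7, -0.8, -2.1], [-4.7, -1.2, -2.0], [-4.6, -1.7, -1.8], [-4.5, -2.1, -1.7], [-4.4, -2.5, -1.5], [-4.2, -2.8, -1.3], [-4.0, -3.2, -1.1], [-3.8, -3.5, -0.9], [-3.5, -3.8, -0.7], [-3.2, -4.1, -0.4]]
[ 0.379  0.207 -0.424  2.202  0.902  0.439 -0.982] [ 0.584 -0.121  0.152] err mm 0.0 0.0
[ 0.386  0.204 -0.433  2.214  0.917  0.435 -0.912] [ 0.58 -0.12  0.15] err mm 0.0 0.0
[ 0.395  0.201 -0.441  2.225  0.931  0.431 -0.841] [ 0.575 -0.12   0.147] err mm 0.0 0.0
[ 0.404  0.198 -0.449  2.236  0.945  0.426 -0.768] [ 0.57  -0.121  0.145] err mm 0.0 0.0
[ 0.414  0.195 -0.457  2.248  0.958  0.421 -0.694] [ 0.566 -0.121  0.143] err mm 0.0 0.0
[ 0.425  0.192 -0.465  2.259  0.971  0.415 -0.617] [ 0.561 -0.123  0.141] err mm 0.0 0.0
[ 0.437  0.189 -0.472  2.269  0.982  0.409 -0.539] [ 0.556 -0.124  0.139] err mm 0.0 0.0
[ 0.45   0.185 -0.479  2.279  0.992  0.403 -0.459] [ 0.552 -0.126  0.137] err mm 0.0 0.0
[ 0.464  0.182 -0.486  2.289  1.002  0.396 -0.377] [ 0.548 -0.129  0.136] err mm 0.0 0.0
[ 0.478  0.178 -0.492  2.298  1.01   0.389 -0.292] [ 0.543 -0.132  0.135] err mm 0.0 0.0
[ 0.494  0.175 -0.499  2.306  1.016  0.382 -0.205] [ 0.539 -0.135  0.134] err mm 0.0 0.0
[ 0.51   0.171 -0.505  2.314  1.021  0.375 -0.115] [ 0.536 -0.138  0.133] err mm 0.0 0.0
[ 0.528  0.168 -0.511  2.32   1.024  0.368 -0.023] [ 0.532 -0.142  0.132] err mm 0.0 0.0
[ 0.547  0.165 -0.518  2.326  1.026  0.361  0.072] [ 0.529 -0.146  0.132] err mm 0.0 0.0
```

Call:
jog_arm:
  plan:
    - {"jaw": 0.26,"offset": [0,0,0],"twist": [0,0,0]}
    - {"jaw": 0.26,"offset": [0,0,0],"twist": [0,0,0]}
    - {"jaw": 0.26,"offset": [-4.5,0.9,-2.5],"twist": [-2.17,1.24,4.32]}
    - {"jaw": 0.26,"offset": [-4.6,0.5,-2.4],"twist": [-2.17,1.24,4.32]}
    - {"jaw": 0.26,"offset": [-4.7,0.1,-2.4],"twist": [-2.17,1.24,4.32]}
    - {"jaw": 0.26,"offset": [-4.7,-0.4,-2.2],"twist": [-2.17,1.24,4.32]}
    - {"jaw": 0.26,"offset": [-4.7,-0.8,-2.1],"twist": [-2.17,1.24,4.32]}
    - {"jaw": 0.26,"offset": [-4.7,-1.2,-2.0],"twist": [-2.17,1.24,4.32]}
    - {"jaw": 0.26,"offset": [0,0,0],"twist": [0,0,0]}

```text
time: 10.88
tcp_pos: [0.5615, -0.1225, 0.1421]
ee_rot: [1.612, 2.067, 0.104]
contact_force: [0.5, 0.7, 0.9]
gripper_width: 0.0239
grip_force: 0.3
```

```bash
cat >> h.py <<'E'
def kn(P=None):
    P=P or get_image("side");im=P["img"].astype(int)[260:400,330:420];m=(im[:,:,0]>110)&(im[:,:,1]<75)&(im[:,:,2]<75);r,c=np.nonzero(m)
    F=frame(0,PSI);g=np.linspace(-.1,1.6,171)
    X=np.array([PIV+F@np.array([-.06*np.sin(a),.06*np.cos(a),.0175]) for a in g]);q=proj(P,X)
    if not len(r): print("no red");return
    ce=np.array([r.mean()+260,c.mean()+330]);d=np.linalg.norm(q-ce,axis=1);i=d.argmin();print("red",len(r),ce.round(1),"theta",g[i].round(2),"miss px",d[i].round(1),"span",r.min()+260,r.max()+260,c.min()+330,c.max()+330)
    s=manip.read_state();z=Rn.from_rotvec(s["ee_rot"]).as_matrix()[:,2];e=F.T@(s["tcp_pos"]-PIV);print("tool in pivot frame",e.round(4),"theta_tool",np.arctan2(-e[0],e[1]).round(3),"r",np.hypot(e[0],e[1]).round(4),"tilt err",np.degrees(np.arccos(-z@F[:,2])).round(2),s["contact_force"].round(1))
    c,sn=np.cos,np.sin;y=F.T@Rn.from_rotvec(s["ee_rot"]).as_matrix()[:,1];print("tool yaw",np.arctan2(y[1],y[0]).round(3))
E
python3 -c "
from h import *
kn();log()"
```

```text
red 242 [308.7 362.8] theta 0.68 miss px 1.0 span 297 320 353 371
tool in pivot frame [-0.0432  0.044  -0.0246] theta_tool 0.776 r 0.0617 tilt err 0.15 [0.4 1.1 0. ]
tool yaw 0.76
10.9333 [ 0.425  0.19  -0.465  2.259  0.972  0.414 -0.621] [ 0.562 -0.123  0.142]
```

Call:
jog_arm:
  plan:
    - {"jaw": 0.26,"offset": [-4.6,-1.7,-1.8],"twist": [-2.17,1.24,4.32]}
    - {"jaw": 0.26,"offset": [-4.5,-2.1,-1.7],"twist": [-2.17,1.24,4.32]}
    - {"jaw": 0.26,"offset": [-4.4,-2.5,-1.5],"twist": [-2.17,1.24,4.32]}
    - {"jaw": 0.26,"offset": [-4.2,-2.8,-1.3],"twist": [-2.17,1.24,4.32]}
    - {"jaw": 0.26,"offset": [-4.0,-3.2,-1.1],"twist": [-2.17,1.24,4.32]}
    - {"jaw": 0.26,"offset": [-3.8,-3.5,-0.9],"twist": [-2.17,1.24,4.32]}
    - {"jaw": 0.26,"offset": [-3.5,-3.8,-0.7],"twist": [-2.17,1.24,4.32]}
    - {"jaw": 0.26,"offset": [-3.2,-4.1,-0.4],"twist": [-2.17,1.24,4.32]}
    - {"jaw": 0.26,"offset": [0,0,0],"twist": [0,0,0]}
    - {"jaw": 0.26,"offset": [0,0,0],"twist": [0,0,0]}

```text
time: 11.77
tcp_pos: [0.5291, -0.1469, 0.1321]
ee_rot: [0.823, 2.494, -0.141]
contact_force: [-0.1, 0.8, -0.8]
gripper_width: 0.0243
grip_force: 0.2
```

```bash
python3 -c "
from h import *
kn();log()"
```

```text
red 239 [332.2 341.3] theta 1.36 miss px 1.1 span 322 344 331 350
tool in pivot frame [-0.0621  0.007  -0.0252] theta_tool 1.458 r 0.0625 tilt err 0.08 [0.5 0.4 0.5]
tool yaw 1.454
11.8167 [ 0.546  0.164 -0.516  2.326  1.029  0.36   0.064] [ 0.529 -0.147  0.132]
```

Call:
jog_arm:
  plan:
    - {"jaw": 0.36,"offset": [0,0,0],"twist": [0,0,0]}
    - {"jaw": 0.36,"offset": [-6,4,13],"twist": [0,0,0]}
    - {"jaw": 0.36,"offset": [-13,7,26],"twist": [0,0,0]}
    - {"jaw": 0.36,"offset": [-15,9,31],"twist": [0,0,0]}
    - {"jaw": 0.6,"offset": [-15,9,31],"twist": [0,0,0]}
    - {"jaw": 0.8,"offset": [0,20,30],"twist": [0,0,0]}
    - {"jaw": 0.8,"offset": [0,0,0],"twist": [0,0,0]}

```text
time: 12.4
tcp_pos: [0.4906, -0.1013, 0.2564]
ee_rot: [0.817, 2.485, -0.143]
contact_force: [1.9, 0.1, 0.6]
gripper_width: 0.0486
grip_force: 0.0
```

Run:
```python
from h import *;from search import *
log();kn()
q0=manip.read_state()["joints"]
for az in(0,-.3,.3,.6):
  for a in (az,az+np.pi):
    q,e,n=seg(q0,np.array([.518,.296,.30]),Rv(a))
    if e<2: 
        q2,e2,n2=seg(q,np.array([.518,.296,-.02]),Rv(a));print(a,n,q.round(2),q2.round(2),e2)
```

```text
12.4 [ 0.611 -0.188 -0.608  2.276  0.288  0.573  0.715] [ 0.491 -0.101  0.256]
red 251 [332.7 340.8] theta 1.37 miss px 1.3 span 322 344 331 350
tool in pivot frame [-0.05   0.026  0.108] theta_tool 1.096 r 0.0563 tilt err 0.42 [ 0.5 -0.3 -1.4]
tool yaw 1.456
0 12 [ 0.13  0.43 -0.94  1.54  0.35  1.35 -0.85] [-0.04  0.78 -0.71  1.81  0.68  0.81 -1.09] 1.0743597523497201e-08
3.141592653589793 22 [-0.02  0.37 -0.72  1.55  0.25  1.32  2.37] [-0.16  0.72 -0.55  1.81  0.53  0.75  2.16] 0.0010242081386046672
-0.3 13 [ 0.12  0.43 -0.94  1.54  0.35  1.35 -1.15] [-0.05  0.77 -0.7   1.81  0.67  0.81 -1.39] 1.067769715677742e-08
2.8415926535897933 19 [ 0.02  0.38 -0.77  1.55  0.27  1.33  2.06] [-0.13  0.73 -0.58  1.81  0.56  0.77  1.83] 9.603230535840698e-09
0.3 12 [ 0.13  0.43 -0.95  1.54  0.36  1.35 -0.55] [-0.04  0.78 -0.71  1.81  0.68  0.82 -0.8 ] 1.0757340112429576e-08
3.441592653589793 25 [ 0.22  0.5  -1.11  1.54  0.45  1.38  2.52] [ 0.04  0.83 -0.83  1.81  0.79  0.87  2.27] 1.1802963553032372e-08
0.6 12 [ 0.13  0.43 -0.94  1.54  0.35  1.35 -0.25] [-0.04  0.78 -0.71  1.81  0.68  0.81 -0.49] 1.074591932454153e-08
```

Run:
```python
from h import *
gov([.518,.296,.24],0)
P={n:get_image(n) for n in("side","top")}
O={}
for n in P:
  for kk in "keeper_pivot shaft_tip sleeve_center".split(): print(n,kk,[(np.round(r["pixel"],1).tolist(),round(r["score"],2)) for r in tip_of(P[n],kk)][:4])
  for r in trace(P[n],"sleeve_center")[:4]:
    print(n,"trace",np.round(r["box"]).tolist(),round(r["score"],2))
```

```text
off [ 28.4 398.7 -14. ] twist [ 26.37  17.28 -52.29] rows 9.6
side keeper_pivot [([344.9, 392.0], 0.81)]
side shaft_tip [([398.3, 373.4], 0.69)]
side sleeve_center [([182.4, 325.5], 0.95), ([215.4, 287.0], 0.68), ([189.1, 270.5], 0.66)]
side trace [315.0, 170.0, 18.0, 29.0] 0.74
side trace [259.0, 186.0, 20.0, 20.0] 0.63
side trace [280.0, 205.0, 17.0, 20.0] 0.52
side trace [380.0, 415.0, 30.0, 26.0] 0.28
top keeper_pivot [([240.4, 462.5], 0.9)]
top shaft_tip [([266.0, 501.4], 0.98)]
top sleeve_center [([214.8, 182.8], 0.78), ([276.8, 183.6], 0.61), ([261.8, 223.1], 0.55)]
top trace [165.0, 261.0, 33.0, 23.0] 0.89
top trace [169.0, 203.0, 30.0, 25.0] 0.72
top trace [212.0, 256.0, 20.0, 17.0] 0.49
```

Call:
jog_arm:
  plan:
    - {"jaw": 0.8,"offset": [3,38,14],"twist": [2.3,1.5,-4.5]}
    - {"jaw": 0.8,"offset": [3,38,10],"twist": [2.3,1.5,-4.5]}
    - {"jaw": 0.8,"offset": [3,38,5],"twist": [2.3,1.5,-4.5]}
    - {"jaw": 0.8,"offset": [3,38,0],"twist": [2.3,1.5,-4.5]}
    - {"jaw": 0.8,"offset": [3,38,0],"twist": [2.3,1.5,-4.5]}
    - {"jaw": 0.8,"offset": [3,38,0],"twist": [2.3,1.5,-4.5]}
    - {"jaw": 0.8,"offset": [3,38,0],"twist": [2.3,1.5,-4.5]}
    - {"jaw": 0.8,"offset": [3,38,-5],"twist": [2.3,1.5,-4.5]}
    - {"jaw": 0.8,"offset": [3,38,-10],"twist": [2.3,1.5,-4.5]}
    - {"jaw": 0.8,"offset": [3,38,-14],"twist": [2.3,1.5,-4.5]}
    - {"jaw": 0.8,"offset": [0,18,-14],"twist": [2.3,1.5,-4.5]}
    - {"jaw": 0.8,"offset": [0,0,0],"twist": [0,0,0]}

```text
time: 13.95
tcp_pos: [0.5158, 0.2963, 0.2315]
ee_rot: [2.162, 2.266, -0.002]
contact_force: [0.7, -1.2, -0.6]
gripper_width: 0.0731
grip_force: 0.0
```

Run:
```python
from h import *
log()
P={n:get_image(n) for n in("side","top")}
print(onz(P["top"],(263.7-.3,218-.3),.044),onz(P["side"],(205.7-.3,288-.3),.044))
import cv2
for n,w in(("side",(195,235,275,305)),("top",(250,280,200,235))):
    im=cv2.imread(f"pics/{n}0.png")[w[0]:w[1],w[2]:w[3]];h=cv2.cvtColor(im,cv2.COLOR_BGR2HSV);m=(h[:,:,0]>19)&(h[:,:,1]>120)&(h[:,:,2]>60)
    for r in m[::2]: print("".join(".#"[int(x)] for x in r))
b=cv2.imread("pics/side0.png")[:,:,::-1].astype(int)
gov([.518,.296,.10],0)
```

```text
13.95 [ 0.112  0.484 -0.932  1.641  0.419  1.227 -0.862] [0.516 0.296 0.231]
[0.518 0.294 0.044] [0.52  0.297 0.044]
..............................
..............................
..............................
..............................
..............................
..............................
..............................
..............................
..............................
..............................
..............................
..............................
..............................
..............................
..............................
..............................
..............................
..............................
..............................
..............................
...................................
...................................
...................................
...................................
................#.#...#............
............#....#.....##..........
..............#....................
...........##..........#.###.......
............###.........#..#.......
...............#...................
.................#...##............
...................................
...................................
...................................
...................................
off [   1.5    2.5 -134. ] twist [ 0.68  0.6  -2.91] rows 3.2
```

Call:
jog_arm:
  plan:
    - {"jaw": 0.65,"offset": [1,0,-33],"twist": [0.3,0.3,-1.5]}
    - {"jaw": 0.65,"offset": [1,0,-33],"twist": [0.3,0.3,-1.4]}
    - {"jaw": 0.65,"offset": [1,-0.5,-33],"twist": [0,0,0]}
    - {"jaw": 0.65,"offset": [0,0,-33],"twist": [0,0,0]}
    - {"jaw": 0.65,"offset": [0,0,0],"twist": [0,0,0]}
    - {"jaw": 0.65,"offset": [0,0,0],"twist": [0,0,0]}

```text
time: 14.55
tcp_pos: [0.5192, 0.2918, 0.1031]
ee_rot: [2.222, 2.218, -0.002]
contact_force: [0.5, 0.5, 0.6]
gripper_width: 0.0597
grip_force: 0.0
```

Run:
```python
from h import *
log();P=fcheck(win=(100,300,230,350));gov([.519,.2955,-.021],0)
r=manip.read_state();print(Rn.from_rotvec(r["ee_rot"]).as_matrix().round(3))
```

```text
14.55 [ 0.053  0.619 -0.835  1.758  0.536  1.009 -0.988] [0.519 0.292 0.103]
[0.52  0.293 0.105] [ 0.004 -0.    -1.   ] [0.9 1.1 0.4]
lowest [(60, (np.int64(261), np.int64(308))), (62, (np.int64(262), np.int64(308))), (64, (np.int64(262), np.int64(306))), (66, (np.int64(262), np.int64(304))), (68, (np.int64(263), np.int64(270))), (70, (np.int64(266), np.int64(268)))] + 100
0 [[187.0, 273.0], [182.0, 271.0], [183.0, 302.0], [178.0, 300.0]]
0.03 [[174.0, 271.0], [169.0, 270.0], [170.0, 302.0], [165.0, 300.0]]
0.035 [[172.0, 271.0], [167.0, 270.0], [168.0, 302.0], [163.0, 300.0]]
0.04 [[170.0, 271.0], [164.0, 270.0], [166.0, 302.0], [160.0, 300.0]]
off [  -1.5    2.1 -126. ] twist [0.01 0.21 0.08] rows 3.0
[[ 0.001  1.     0.004]
 [ 1.    -0.001 -0.   ]
 [-0.     0.004 -1.   ]]
```

Call:
jog_arm:
  plan:
    - {"jaw": 0.65,"offset": [-0.5,1,-34],"twist": [0,0,0]}
    - {"jaw": 0.65,"offset": [-0.5,1,-34],"twist": [0,0,0]}
    - {"jaw": 0.65,"offset": [0,0,-34],"twist": [0,0,0]}
    - {"jaw": 0.65,"offset": [0,0,-8],"twist": [0,0,0]}
    - {"jaw": 0.65,"offset": [0,0,0],"twist": [0,0,0]}
    - {"jaw": 0.65,"offset": [0,0,-6],"twist": [0,0,0]}
    - {"jaw": 0.65,"offset": [0,0,-6],"twist": [0,0,0]}
    - {"jaw": 0.65,"offset": [0,0,0],"twist": [0,0,0]}

```text
time: 15.27
tcp_pos: [0.52, 0.2961, -0.0175]
ee_rot: [2.222, 2.217, 0.006]
contact_force: [-0.1, -0.5, -0.4]
gripper_width: 0.0595
grip_force: 0.0
```

Run:
```python
from h import *
log();P=fcheck(win=(100,300,230,350));gov([.519,.2955,-.021],0)
```

```text
15.2667 [-0.039  0.775 -0.714  1.808  0.682  0.817 -1.1  ] [ 0.52   0.296 -0.017]
[ 0.52   0.296 -0.018] [ 0.004  0.    -1.   ] [ 0.  -0.1 -0.7]
lowest [(107, (np.int64(266), np.int64(310))), (109, (np.int64(266), np.int64(310))), (111, (np.int64(266), np.int64(308))), (113, (np.int64(267), np.int64(307))), (115, (np.int64(267), np.int64(274))), (117, (np.int64(269), np.int64(274)))] + 100
0 [[233.0, 276.0], [228.0, 275.0], [229.0, 304.0], [223.0, 302.0]]
0.03 [[222.0, 275.0], [217.0, 274.0], [218.0, 303.0], [213.0, 301.0]]
0.035 [[221.0, 275.0], [215.0, 274.0], [216.0, 303.0], [211.0, 301.0]]
0.04 [[219.0, 275.0], [213.0, 273.0], [214.0, 303.0], [209.0, 301.0]]
off [-0.7 -0.5 -3.5] twist [-0.02  0.23  0.1 ] rows 0.1
```

Call:
jog_arm:
  plan:
    - {"jaw": 0.65,"offset": [-0.5,-0.5,-6],"twist": [0,0.2,0]}
    - {"jaw": 0.65,"offset": [0,0,0],"twist": [0,0,0]}
    - {"jaw": 0.25,"offset": [0,0,0],"twist": [0,0,0]}
    - {"jaw": 0.25,"offset": [0,0,0],"twist": [0,0,0]}
    - {"jaw": 0.25,"offset": [0,0,0],"twist": [0,0,0]}
    - {"jaw": 0.25,"offset": [0,0,0],"twist": [0,0,0]}
    - {"jaw": 0.25,"offset": [0,0,0],"twist": [0,0,0]}
    - {"jaw": 0.25,"offset": [0,0,0],"twist": [0,0,0]}

```text
time: 15.98
tcp_pos: [0.5184, 0.2952, -0.0246]
ee_rot: [-2.223, -2.219, 0.001]
contact_force: [1.3, 0.7, 0.3]
gripper_width: 0.0342
grip_force: 30.0
```

Run:
```python
from h import *
s=manip.read_state();log();print(s["gripper_width"],s["grip_force"],s["contact_force"],Rn.from_rotvec(s["ee_rot"]).as_matrix().round(4))
```

```text
15.9833 [-0.041  0.786 -0.708  1.809  0.687  0.811 -1.101] [ 0.518  0.295 -0.025]
0.03419373786293019 29.99999414663762 [1.278 0.716 0.329] [[ 0.002  1.    -0.001]
 [ 1.    -0.002 -0.   ]
 [-0.    -0.001 -1.   ]]
```

Call:
jog_arm:
  plan:
    - {"jaw": 0.25,"offset": [0,0,15],"twist": [0,0,0]}
    - {"jaw": 0.25,"offset": [0,0,30],"twist": [0,0,0]}
    - {"jaw": 0.25,"offset": [0,0,38],"twist": [0,0,0]}
    - {"jaw": 0.25,"offset": [0,0,38],"twist": [0,0,0]}
    - {"jaw": 0.25,"offset": [0,0,38],"twist": [0,0,0]}
    - {"jaw": 0.25,"offset": [0,0,20],"twist": [0,0,0]}
    - {"jaw": 0.25,"offset": [0,0,0],"twist": [0,0,0]}

```text
time: 16.57
tcp_pos: [0.5209, 0.2978, 0.1609]
ee_rot: [2.221, 2.219, 0.013]
contact_force: [-0.4, 0.2, -2.1]
gripper_width: 0.0344
grip_force: 30.0
```

Run:
```python
from h import *;from search import *
s=manip.read_state();print(s["gripper_width"],s["grip_force"],s["contact_force"]);log()
F=frame(0,PSI);tip=PIV-F@[0,.075,-.0125];print("tip",tip)
I=[]
for n,(l,t,w,hh) in {"side":(352,378,66,70),"top":(472,238,66,70)}.items():
    P=get_image(n);print(n,[(np.round(r["pixel"],1).tolist(),round(r["score"],2)) for r in tip_of(P,"shaft_tip")][:2],proj(P,tip))
    f=6;i=cv2.resize(P["img"],None,fx=f,fy=f,interpolation=cv2.INTER_CUBIC)
    o,_=ray(P,240,320);v=tip-o;sd=np.cross(F[:,2],v);sd/=np.linalg.norm(sd)
    for a,b in((tip+.008*sd-.012*F[:,2],tip+.008*sd-.055*F[:,2]),(tip-.008*sd-.012*F[:,2],tip-.008*sd-.055*F[:,2]),(tip+.003*sd,tip-.003*sd)):
        q=proj(P,[a,b])*f+f/2-.5;cv2.line(i,(int(q[0,1]),int(q[0,0])),(int(q[1,1]),int(q[1,0])),(0,255,255),1)
    I.append(i[t*f:(t+hh)*f,l*f:(l+w)*f])
cv2.imwrite("pics/tip.png",np.hstack(I)[:,:,::-1])
R=toolR(F,0)
for r in R:
    q,e,n=seg(s["joints"],tip+.05*F[:,2],r);q2,e2,_=seg(q,tip-.087*F[:,2],r);print(n,e,q.round(2),q2.round(2),e2)
```

```text
0.03435960909678056 29.999316623434424 [-0.40441066  0.21616091 -2.13770728]
16.5667 [ 0.082  0.556 -0.883  1.71   0.478  1.097 -0.949] [0.521 0.298 0.161]
tip [ 0.519 -0.235  0.196]
side [([400.2, 369.0], 0.9)] [[396.805 371.793]]
top [([263.2, 501.0], 0.91), ([191.7, 241.0], 0.59)] [[265.107 501.319]]
16 8.61516378774948e-08 [ 0.87 -0.08 -0.55  2.24  0.14  0.46 -0.32] [ 0.68  0.27 -0.39  2.22  0.93  0.25 -1.06] 1.7300836096388866e-06
26 6.641023258490016e-06 [-0.61 -0.17  0.83  2.28  0.54  0.53  2.46] [ 0.54  0.26 -0.23  2.22  0.81  0.22  2.19] 1.98734129214729e-06
```

View pics/tip.png

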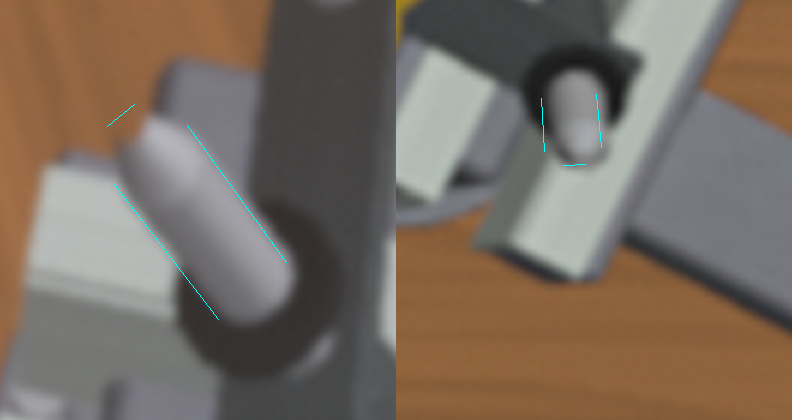

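The overlay is close. In the side view the real tip sits about 3–4 px further down the axis than drawn. In the top view the real shaft lies about 1.4 px right of the drawn edges, with a slightly different slope. I'll refine numerically from the edge profiles.

```bash
cat > edge.py <<'E'
from h import *
F=frame(0,PSI);tip=PIV-F@[0,.075,-.0125]
P={n:get_image(n) for n in("side","top")}
def prof(n,s,half=14,N=57):
    g=cv2.cvtColor(P[n]["img"],cv2.COLOR_RGB2GRAY).astype(np.float32)
    c=proj(P[n],[tip-s*F[:,2],tip-(s+.01)*F[:,2]]);d=c[1]-c[0];d/=np.linalg.norm(d);nrm=np.array([-d[1],d[0]])
    t=np.linspace(-half,half,N);p=c[0]+t[:,None]*nrm
    v=cv2.remap(g,p[:,1].astype(np.float32)[None],p[:,0].astype(np.float32)[None],cv2.INTER_LINEAR)[0]
    return t,v
for n in P:
    print(n)
    for s in(.0,.006,.012,.02,.03,.04,.05):
        t,v=prof(n,s);print(s,v[::2].astype(int).tolist())
E
python3 edge.py
```

```text
side
0.0 [138, 122, 109, 110, 113, 112, 111, 112, 112, 111, 108, 107, 107, 107, 107, 108, 110, 110, 109, 105, 97, 89, 83, 85, 92, 100, 108, 113, 113]
0.006 [187, 184, 178, 166, 149, 136, 125, 120, 113, 105, 98, 99, 106, 114, 122, 136, 153, 156, 146, 124, 107, 104, 111, 116, 120, 122, 122, 123, 123]
0.012 [188, 188, 188, 188, 186, 183, 169, 144, 112, 101, 104, 111, 121, 134, 148, 161, 172, 178, 179, 174, 162, 146, 131, 123, 121, 121, 121, 122, 122]
0.02 [183, 183, 184, 186, 187, 182, 163, 133, 112, 109, 114, 120, 126, 135, 145, 155, 164, 170, 173, 173, 167, 156, 141, 129, 124, 124, 124, 124, 123]
0.03 [184, 183, 184, 184, 184, 180, 167, 138, 113, 104, 106, 110, 113, 120, 129, 137, 145, 152, 157, 161, 160, 153, 139, 124, 111, 94, 79, 73, 69]
0.04 [164, 173, 176, 171, 155, 125, 99, 87, 93, 101, 106, 109, 112, 118, 128, 136, 144, 151, 157, 160, 160, 147, 118, 77, 56, 52, 56, 61, 66]
0.05 [99, 80, 59, 50, 50, 50, 54, 67, 87, 99, 106, 109, 112, 117, 126, 134, 143, 151, 157, 160, 160, 150, 123, 84, 57, 49, 48, 49, 50]
top
0.0 [110, 113, 124, 146, 168, 179, 182, 180, 174, 159, 146, 137, 132,
[... 250 characters left out ...]
 176, 182, 182, 180, 173, 147, 133, 144, 155, 157, 151, 132, 103, 87, 99, 109, 106, 104, 104, 104, 103, 98, 97, 105, 116, 122]
0.02 [136, 159, 177, 182, 181, 182, 180, 170, 149, 146, 159, 167, 167, 161, 147, 126, 102, 87, 90, 100, 104, 105, 103, 98, 97, 105, 115, 120, 121]
0.03 [163, 178, 182, 181, 179, 166, 134, 99, 101, 134, 155, 161, 161, 155, 144, 130, 107, 76, 52, 59, 85, 98, 99, 100, 109, 118, 120, 121, 121]
0.04 [179, 181, 181, 178, 157, 108, 58, 43, 79, 122, 143, 146, 146, 142, 132, 120, 103, 77, 48, 32, 40, 67, 94, 112, 120, 122, 121, 120, 123]
0.05 [181, 182, 182, 167, 128, 77, 38, 39, 79, 121, 142, 147, 146, 141, 133, 121, 106, 82, 53, 34, 33, 53, 87, 113, 122, 121, 120, 125, 142]
```

```bash
cat > fit.py <<'E'
from h import *
P={n:get_image(n) for n in("side","top")}
F0=frame(0,PSI);t0=PIV-F0@[0,.075,-.0125]
L=[]
for n,D in(("side",{.02:0,.03:.5,.04:.95,.05:1.1}),("top",{.02:-1.2,.03:-1.2,.04:-1.2,.05:-1.2})):
    for s,o in D.items():
        c=proj(P[n],[t0-s*F0[:,2],t0-(s+.01)*F0[:,2]]);d=c[1]-c[0];d/=np.linalg.norm(d);m=np.array([-d[1],d[0]]);L.append((n,s,c[0]+o*m))
def res(v,full=False):
    tip=np.array([v[0],v[1],.194+v[6]]);F=frame(0,v[2]);r=[]
    for n,s,p in L:
        c=proj(P[n],[tip-s*F[:,2],tip-(s+.01)*F[:,2]]);d=c[1]-c[0];d/=np.linalg.norm(d);r.append(1.5*((p-c[0])@[-d[1],d[0]]))
    r+=list(.5*(proj(P["side"],tip)[0]-[399,371.9]))+list(.5*(proj(P["top"],tip)[0]-[263.2,501.2]))
    pv=tip+F@[0,.075,-.0125];r+=list(.6*(proj(P["side"],pv)[0]-[345.6,389.3]))+list(.6*(proj(P["top"],pv)[0]-[240.5,464.6]))
    for th,o in zip(v[3:6],((299.2,381.6),(308.7,362.8),(332.4,341.))): r+=list(proj(P["side"],tip+F@knobf(th))[0]-o)
    r.append(v[6]/.001)
    return np.array(r)
s=least_squares(res,[*t0[:2],PSI,.23,.68,1.36,0]);np.set_printoptions(precision=4,suppress=True)
print(s.x,s.cost);print(s.fun.round(1));J=s.jac;print("std",np.sqrt(np.diag(np.linalg.inv(J.T@J))))
E
python3 fit.py
```

```text
[ 0.5202 -0.2382 -0.4651  0.1423  0.5858  1.274   0.0009] 3.068948560783752
[-0.6 -0.1  0.3  0.2 -0.  -0.2 -0.4 -0.6  0.2  1.   0.6  0.7  0.6 -0.8
  0.8 -0.3  0.6  0.2  0.3  0.2  0.1  0.2  0.9]
std [0.0005 0.0007 0.0148 0.0368 0.0346 0.0343 0.0008]
```

```bash
cat >> h.py <<'E'
TIP=np.array([.5202,-.2382,.1945]);PSI=-.465;FF=frame(0,PSI);PIV=TIP+FF@[0,.075,-.0125]
E
python3 - <<'E'
from h import *;from search import *
s=manip.read_state();print(FF.round(4),PIV)
go(TIP+.035*FF[:,2],0,FF)
q,e,n=seg(s["joints"],s["tcp_pos"]+[0,0,.12],Rn.from_rotvec(s["ee_rot"]))
q,e,n=seg(q,TIP+.035*FF[:,2],toolR(FF,0)[0]);q2,e2,_=seg(q,TIP-.087*FF[:,2],toolR(FF,0)[0]);print(n,e,q.round(2),q2.round(2),e2)
E
```

```text
[[ 0.7741  0.4484 -0.4469]
 [-0.3883  0.8938  0.2242]
 [ 0.5     0.      0.866 ]] [ 0.55941809 -0.17396603  0.18367468]
off [ -12.8 -524.9   72. ] twist [ -6.97 -29.67 -25.92] rows 12.7
16 0.0008247471725436635 [ 0.91 -0.03 -0.56  2.24  0.11  0.41 -0.21] [ 0.66  0.27 -0.34  2.22  0.8   0.2  -0.87] 1.2281691891806112e-06
```

Call:
jog_arm:
  plan:
    - {"jaw": 0.25,"offset": [-1,-20,35],"twist": [-0.5,-2.1,-1.85]}
    - {"jaw": 0.25,"offset": [-1,-30,27],"twist": [-0.5,-2.1,-1.85]}
    - {"jaw": 0.25,"offset": [-1,-36,20],"twist": [-0.5,-2.1,-1.85]}
    - {"jaw": 0.25,"offset": [-1,-38,15],"twist": [-0.5,-2.1,-1.85]}
    - {"jaw": 0.25,"offset": [-1,-38,10],"twist": [-0.5,-2.1,-1.85]}
    - {"jaw": 0.25,"offset": [-1,-40,5],"twist": [-0.5,-2.1,-1.85]}
    - {"jaw": 0.25,"offset": [-1,-40,0],"twist": [-0.5,-2.1,-1.85]}
    - {"jaw": 0.25,"offset": [-1,-40,0],"twist": [-0.5,-2.1,-1.85]}
    - {"jaw": 0.25,"offset": [-1,-40,0],"twist": [-0.5,-2.1,-1.85]}
    - {"jaw": 0.25,"offset": [-1,-40,0],"twist": [-0.5,-2.1,-1.85]}
    - {"jaw": 0.25,"offset": [-1,-40,0],"twist": [-0.5,-2.1,-1.85]}
    - {"jaw": 0.25,"offset": [-1,-40,0],"twist": [-0.5,-2.1,-1.85]}

```text
time: 17.97
tcp_pos: [0.5053, -0.1488, 0.2661]
ee_rot: [2.281, 1.517, 0.327]
contact_force: [0.9, 0.1, -1.2]
gripper_width: 0.0342
grip_force: 30.0
```

Run:
```python
from h import *
log();s=manip.read_state();print(s["gripper_width"]);go(TIP+.035*FF[:,2],0,FF)
```

```text
17.9667 [ 0.808 -0.118 -0.612  2.165  0.068  0.637 -0.259] [ 0.505 -0.149  0.266]
0.03422512863390786
off [ -0.8 -81.6 -41.3] twist [-0.94 -4.25 -3.63] rows 2.2
```

Call:
jog_arm:
  plan:
    - {"jaw": 0.25,"offset": [0,-32,-8],"twist": [-0.3,-1.4,-1.2]}
    - {"jaw": 0.25,"offset": [0,-30,-12],"twist": [-0.3,-1.4,-1.2]}
    - {"jaw": 0.25,"offset": [-0.5,-15,-15],"twist": [-0.3,-1.4,-1.2]}
    - {"jaw": 0.25,"offset": [0,0,0],"twist": [0,0,0]}
    - {"jaw": 0.25,"offset": [0,0,0],"twist": [0,0,0]}
    - {"jaw": 0.25,"offset": [0,0,0],"twist": [0,0,0]}

```text
time: 18.47
tcp_pos: [0.5063, -0.2228, 0.2313]
ee_rot: [2.274, 1.409, 0.376]
contact_force: [-0.1, 1.4, -0.7]
gripper_width: 0.034
grip_force: 30.0
```

```bash
cat > ax.py <<'E'
from h import *
# profile across the sleeve axis as held, side view; t>0 is up-right
def hand():
    s=manip.read_state();R=Rn.from_rotvec(s["ee_rot"]).as_matrix();t=s["tcp_pos"];P=get_image("side")
    g=cv2.cvtColor(P["img"],cv2.COLOR_RGB2HSV).astype(np.float32)[:,:,1]
    for d in(.020,.0246,.03,.034):
        c=proj(P,[t-d*R[:,2],t-(d-.01)*R[:,2]]);e=c[1]-c[0];e/=np.linalg.norm(e);m=np.array([-e[1],e[0]])
        p=c[0]+np.linspace(-26,26,53)[:,None]*m
        print(d,cv2.remap(g,p[:,1].astype(np.float32)[None],p[:,0].astype(np.float32)[None],1)[0].astype(int).tolist())
    f=t-.0246*R[:,2]-TIP;print("sleeve bottom rel tip, shaft frame",(FF.T@f*1e3).round(1),"tilt",(np.degrees((FF.T@-R[:,2])[:2])).round(2),"F",(FF.T@s["contact_force"]).round(1),"q",s["joints"].round(2),"w",round(s["gripper_width"],4),s["time"])
    return P
E
python3 - <<'E'
from ax import *
P=hand();print(proj(P,TIP));go(TIP+.035*FF[:,2],0,FF)
E
```

```text
0.02 [142, 142, 142, 142, 141, 142, 142, 142, 141, 141, 142, 144, 146, 148, 149, 148, 149, 149, 148, 149, 151, 150, 151, 151, 152, 151, 151, 152, 152, 152, 152, 153, 153, 147, 121, 67, 35, 26, 26, 28, 29, 35, 47, 63, 80, 96, 116, 135, 154, 173, 183, 184, 184]
0.0246 [142, 142, 141, 140, 140, 140, 141, 141, 142, 143, 144, 148, 146, 147, 149, 147, 148, 148, 149, 150, 151, 151, 150, 150, 151, 151, 152, 152, 152, 152, 153, 152, 152, 148, 127, 66, 33, 25, 25, 26, 25, 25, 24, 24, 23, 24, 24, 24, 28, 34, 56, 90, 128]
0.03 [143, 142, 142, 141, 142, 141, 141, 141, 142, 143, 146, 147, 147, 147, 148, 149, 149, 149, 148, 149, 149, 149, 151, 151, 151, 152, 151, 151, 153, 154, 153, 154, 153, 149, 124, 73, 31, 25, 26, 26, 26, 25, 24, 24, 23, 23, 24, 22, 21, 21, 20, 20, 21]
0.034 [142, 142, 142, 141, 141, 140, 140, 140, 141, 142, 144, 146, 147, 147, 148, 149, 148, 149, 149, 149, 150, 150, 149, 150, 150, 151, 152, 153, 153, 152, 153, 154, 154, 149, 125, 71, 32, 26, 25, 25, 25, 24, 23, 24, 23, 21, 22, 22, 21, 20, 19, 19, 19]
sleeve bottom rel tip, shaft frame [ 1.7  7.5 66.2] tilt [ 0.2  -0.17] F [-1.   1.2 -0.2] q [ 0.87 -0.05 -0.53  2.23  0.1   0.43 -0.21] w 0.034 18.4667
[[399.55475124 373.82093332]]
off [-2.3 -7.7 -7.2] twist [-0.1  -0.08 -0.27] rows 0.3
```

Call:
jog_arm:
  plan:
    - {"jaw": 0.25,"offset": [4,-9,-15],"twist": [0,0,-0.2]}
    - {"jaw": 0.25,"offset": [6,-5,-15],"twist": [0,0,0]}
    - {"jaw": 0.25,"offset": [6,-4,-14],"twist": [0,0,0]}
    - {"jaw": 0.25,"offset": [0,0,0],"twist": [0,0,0]}
    - {"jaw": 0.25,"offset": [0,0,0],"twist": [0,0,0]}
    - {"jaw": 0.25,"offset": [0,0,0],"twist": [0,0,0]}

```text
time: 19.02
tcp_pos: [0.5227, -0.2411, 0.1884]
ee_rot: [2.274, 1.404, 0.376]
contact_force: [-0.4, -1.1, -1.0]
gripper_width: 0.034
grip_force: 30.0
```

Run:
```python
from ax import *
P=hand()
s=manip.read_state();R=Rn.from_rotvec(s["ee_rot"]).as_matrix();t=s["tcp_pos"]
f=6;l,tp,w,h=340,310,110,100;i=cv2.resize(P["img"],None,fx=f,fy=f,interpolation=2)
def ring(c,r,col):
    a=np.linspace(0,2*np.pi,41);q=proj(P,[c+R@[r*np.cos(x),r*np.sin(x),0] for x in a])[:,::-1]*f+f/2-.5
    cv2.polylines(i,[q.astype(np.int32)],True,col,1)
ring(t-.0246*R[:,2],.017,(0,255,255));ring(t-.0686*R[:,2],.017,(0,255,255))
q=proj(P,[TIP,t-.0246*R[:,2]])[:,::-1]*f+f/2-.5;cv2.line(i,*[tuple(map(int,x)) for x in q],(255,0,255),1)
cv2.imwrite("pics/held.png",i[tp*f:(tp+h)*f,l*f:(l+w)*f][:,:,::-1])
```

```text
0.02 [137, 137, 138, 139, 138, 139, 139, 138, 139, 138, 138, 137, 138, 139, 140, 140, 142, 141, 142, 144, 144, 143, 145, 144, 145, 146, 146, 147, 148, 149, 149, 149, 147, 128, 78, 31, 22, 21, 21, 22, 21, 22, 22, 21, 21, 22, 22, 27, 39, 60, 89, 114, 130]
0.0246 [138, 138, 138, 138, 139, 139, 139, 138, 139, 139, 139, 139, 140, 140, 142, 142, 143, 142, 142, 143, 143, 144, 145, 146, 145, 146, 147, 146, 149, 149, 149, 149, 146, 125, 74, 30, 22, 22, 22, 22, 22, 23, 20, 21, 21, 19, 19, 18, 18, 19, 20, 29, 49]
0.03 [140, 138, 138, 138, 137, 139, 139, 139, 139, 139, 137, 138, 139, 141, 143, 143, 143, 143, 144, 145, 144, 145, 146, 146, 145, 145, 146, 147, 148, 148, 151, 150, 147, 132, 77, 35, 22, 21, 22, 21, 22, 23, 21, 21, 20, 20, 20, 19, 19, 19, 18, 18, 18]
0.034 [140, 140, 139, 138, 139, 139, 138, 139, 140, 140, 139, 139, 140, 141, 141, 141, 142, 142, 144, 145, 144, 145, 146, 146, 146, 146, 147, 147, 149, 150, 150, 151, 148, 130, 83, 34, 23, 22, 22, 22, 22, 22, 22, 20, 21, 20, 19, 19, 18, 17, 18, 18, 18]
sleeve bottom rel tip, shaft frame [ 0.  -1.5 17.6] tilt [ 0.08 -0.05] F [-0.4 -1.1 -1. ] q [ 0.86  0.08 -0.53  2.24  0.32  0.33 -0.4 ] w 0.034 19.0167
```

View pics/held.png

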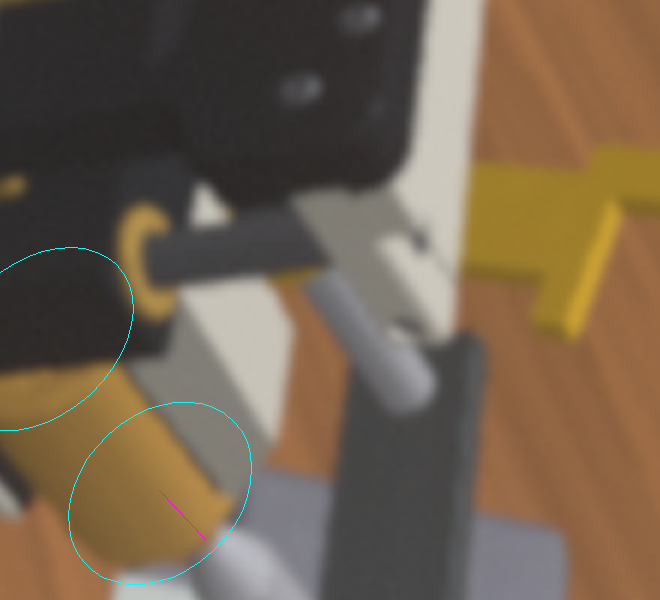

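Run:
```python
from ax import *
P=get_image("side");s=manip.read_state();t=s["tcp_pos"];R=Rn.from_rotvec(s["ee_rot"]).as_matrix()
def c(p): return ((proj(P,p)[0][::-1]-[340,310])*6+2.5).round(0).tolist()
b=t-.0246*R[:,2]
for d in(.0246,.03,.035): print(d,"inner near",c(t-d*R[:,2]+FF@[.017,-.0095,0]),"outer near",c(t-d*R[:,2]+FF@[.036,-.0095,0]),"inner far",c(t-d*R[:,2]+FF@[.017,.0095,0]))
for a in range(-180,180,30): print(a,c(b+FF@[.017*np.cos(np.radians(a)),.017*np.sin(np.radians(a)),0]),end=" ")
# brass mask
im=P["img"];h=cv2.cvtColor(im,cv2.COLOR_RGB2HSV).astype(int)
print()
for r in range(376,412): print(r,"".join("B" if (17<=h[r,x,0]<=26 and h[r,x,1]>90) else "w" if h[r,x,1]>100 else "." if h[r,x,2]>90 else "#" for x in range(338,395)))
```

```text
0.0246 inner near [243.0, 535.0] outer near [351.0, 526.0] inner far [259.0, 432.0]
0.03 inner near [229.0, 517.0] outer near [337.0, 507.0] inner far [245.0, 414.0]
0.035 inner near [215.0, 500.0] outer near [324.0, 489.0] inner far [232.0, 397.0]
-180 [70.0, 501.0] -150 [73.0, 545.0] -120 [99.0, 576.0] -90 [143.0, 585.0] -60 [191.0, 569.0] -30 [231.0, 531.0] 0 [251.0, 483.0] 30 [245.0, 439.0] 60 [217.0, 410.0] 90 [175.0, 404.0] 120 [129.0, 420.0] 150 [91.0, 456.0] 
376 BBBBBBBBBBBBBBBBBBBBBBBBBBB.......................wwwwwww
377 BBBBBBBBBBBBBBBBBBBBBBBBBBB.......................wwwwwww
378 BBBBBBBBBBBBBBBBBBBBBBBBBBBB......................wwwwwww
379 BBBBBBBBBBBBBBBBBBBBBBBBBBBBB.....................wwwwwww
380 BBBBBBBBBBBBBBBBBBBBBBBBBBBBBB...................wwwwwwww
381 BBBBBBBBBBBBBBBBBBBBBBBBBBBBBB...................wwwwwwww
382 BBBBBBBBBBBBBBBBBBBBBBBBBBBBBBB..................wwwwwwww
383 #wBBBBBBBBBBBBBBBBBBBBBBBBBBBBBB.................wwwwwwww
384 ##BBBBBBBBBBBBBBBBBBBBBBBBBBBBBBB...............wwwwwwwww
385 ##wBBBBBBBBBBBBBBBBBBBBBBBBBBBBBBB..............wwwwwwwww
386 ###w
[... 903 characters left out ...]
..................
401 wwwwwwwwwwwwwwwwwBBBBBBBBBBBBBBBBBw......................
402 wwwwwwwwwwwwwwwwwwwBBBBBBBBBBBBBw.......................#
403 wwwwwwwwwwwwwwwwwwwwwBBBBBBBB...........................#
404 wwwwwwwwwwwwwwwwwwwwwww.................................#
405 wwwwwwwwwwwwwwwwwwwww...................................#
406 wwwwwwwwwwwwwwwwwwwww...................................#
407 wwwwwwwwwwwwwwwwwwww....................................#
408 wwwwwwwwwwwwwwwwwwww....................................#
409 wwwwwwwwwwwwwwwwwwww....................................#
410 wwwwwwwwwwwwwwwwwwww....................................#
411 wwwwwwwwwwwwwwwwwwww....................................#
```

The image shows the sleeve's lower end just above the shaft tip. Its real lower rim, lowest near side px (403,362), sits about 4 px up-axis and 1–2 px right of the prediction. The lead seen in the knob arc agrees, so the hand is really about (+1, +1.8) mm off in shaft x and y. I'll correct for that and lower in short steps, watching the force.

Call:
jog_arm:
  plan:
    - {"jaw": 0.25,"offset": [3.5,-1.8,-9],"twist": [0,0,0]}
    - {"jaw": 0.25,"offset": [4.5,-2.2,-8.7],"twist": [0,0,0]}
    - {"jaw": 0.25,"offset": [2.2,-1.1,-4.3],"twist": [0,0,0]}
    - {"jaw": 0.25,"offset": [2.2,-1.1,-4.3],"twist": [0,0,0]}
    - {"jaw": 0.25,"offset": [0,0,0],"twist": [0,0,0]}
    - {"jaw": 0.25,"offset": [0,0,0],"twist": [0,0,0]}

```text
time: 19.62
tcp_pos: [0.5345, -0.248, 0.1617]
ee_rot: [2.275, 1.403, 0.375]
contact_force: [0.1, -0.0, -1.1]
gripper_width: 0.0336
grip_force: 30.0
```

```bash
cat > st.py <<'E'
from h import *
def st():
    s=manip.read_state();R=Rn.from_rotvec(s["ee_rot"]).as_matrix();f=s["tcp_pos"]-.0246*R[:,2]-TIP
    print("bottom rel tip",(FF.T@f*1e3).round(1),"tilt",(np.degrees((FF.T@-R[:,2])[:2])).round(2),"F",(FF.T@s["contact_force"]).round(1),"M",(FF.T@s["torque"]).round(2),"q",s["joints"].round(3),"w",round(s["gripper_width"],4),round(s["grip_force"],1),s["time"])
st()
E
python3 st.py
```

```text
bottom rel tip [ -1.4  -2.3 -12.4] tilt [ 0.1  -0.01] F [-0.5  0.  -1. ] M [-0.04  0.64 -0.04] q [ 0.787  0.153 -0.466  2.238  0.488  0.277 -0.56 ] w 0.0336 30.0 19.6167
```

Call:
jog_arm:
  plan:
    - {"jaw": 0.25,"offset": [2.6,-1.1,-4.6],"twist": [0,0,0]}
    - {"jaw": 0.25,"offset": [2.2,-1.1,-4.3],"twist": [0,0,0]}
    - {"jaw": 0.25,"offset": [2.2,-1.1,-4.3],"twist": [0,0,0]}
    - {"jaw": 0.25,"offset": [2.2,-1.1,-4.3],"twist": [0,0,0]}
    - {"jaw": 0.25,"offset": [0,0,0],"twist": [0,0,0]}
    - {"jaw": 0.25,"offset": [0,0,0],"twist": [0,0,0]}

```text
time: 20.12
tcp_pos: [0.5436, -0.2524, 0.1441]
ee_rot: [2.276, 1.403, 0.375]
contact_force: [0.4, 0.6, -1.8]
gripper_width: 0.0339
grip_force: 30.0
```

```bash
python3 st.py
```

```text
bottom rel tip [ -1.5  -2.2 -32.7] tilt [ 0.11 -0.01] F [-0.8  0.7 -1.6] M [ 0.09  0.64 -0.07] q [ 0.724  0.2   -0.404  2.233  0.597  0.244 -0.665] w 0.0339 30.0 20.1167
```

Call:
jog_arm:
  plan:
    - {"jaw": 0.25,"offset": [2.2,-1.1,-4.3],"twist": [0,0,0]}
    - {"jaw": 0.25,"offset": [2.2,-1.1,-4.3],"twist": [0,0,0]}
    - {"jaw": 0.25,"offset": [2.2,-1.1,-4.3],"twist": [0,0,0]}
    - {"jaw": 0.25,"offset": [0,0,0],"twist": [0,0,0]}
    - {"jaw": 0.25,"offset": [0,0,0],"twist": [0,0,0]}

```text
time: 20.53
tcp_pos: [0.5502, -0.2557, 0.1311]
ee_rot: [2.276, 1.403, 0.375]
contact_force: [1.3, 0.2, -1.4]
gripper_width: 0.034
grip_force: 30.0
```

```bash
python3 st.py
python3 - <<'E'
from h import *
P=get_image("side");im=P["img"];h=cv2.cvtColor(im,cv2.COLOR_RGB2HSV).astype(int)
for r in range(398,434): print(r,"".join("B" if (17<=h[r,x,0]<=26 and h[r,x,1]>90) else "w" if h[r,x,1]>100 else "." if h[r,x,2]>90 else "#" for x in range(350,420)))
E
```

```text
bottom rel tip [ -1.7  -2.2 -47.6] tilt [ 0.12 -0.02] F [ 0.3  0.8 -1.7] M [ 0.11  0.63 -0.01] q [ 0.68   0.235 -0.358  2.228  0.679  0.22  -0.744] w 0.034 30.0 20.5333
398 ...######################################BBBB.########################
399 #########################################BBBB.########################
400 #########################################.BBBB########################
401 ##########################################BBBB.#######..........####..
402 ##########################################BBBBB..................##...
403 ##########################################BBBBBBB.....................
404 ###########################################BBBBBBB....................
405 ###########################################BBBBBB.....................
406 ..#########BB###############################BBBBB.....................
407 ...#######BBBB###############################BBB.................#....
408 ....######BBBBB##################################................#....
409 .....#####wBBBBB#################################................#....
410 ......#####BBBBBw##########
[... 1068 characters left out ...]
BBBBB..........###.......
425 www...............####BBBBBBBBBBBBBBBBBBBBBBBBBBBB.........####.......
426 wwwww..............###..BBBBBBBBBBBBBBBBBBBBBBBBBBB.......#####.......
427 wwwww...............##...BBBBBBBBBBBBBBBBBBBBBBBBBBB.....######.......
428 wwwww.....................BBBBBBBBBBBBBBBBBBBBBBBBBBB...#######.......
429 wwwww.....................BBBBBBBBBBBBBBBBBBBBBBBBBBBB.########.......
430 wwwww......................BBBBBBBBBBBBBBBBBBBBBBBBBBB.########.......
431 wwwww.......................BBBBBBBBBBBBBBBBBBBBBBBBBB#########.......
432 wwwww........................BBBBBBBBBBBBBBBBBBBBBBBB#########........
433 wwww..........................BBBBBBBBBBBBBBBBBBBBBB#####.####........
```

Call:
jog_arm:
  plan:
    - {"jaw": 0.25,"offset": [1.3,-0.7,-2.6],"twist": [0,0,0]}
    - {"jaw": 0.25,"offset": [1.3,-0.7,-2.6],"twist": [0,0,0]}
    - {"jaw": 0.25,"offset": [1.3,-0.7,-2.6],"twist": [0,0,0]}
    - {"jaw": 0.25,"offset": [0,0,0],"twist": [0,0,0]}
    - {"jaw": 0.25,"offset": [0,0,0],"twist": [0,0,0]}

```text
time: 21.0
tcp_pos: [0.5544, -0.2579, 0.1229]
ee_rot: [2.276, 1.403, 0.376]
contact_force: [1.5, 0.4, -0.7]
gripper_width: 0.0342
grip_force: 30.0
```

```bash
python3 st.py
```

```text
bottom rel tip [ -1.6  -2.2 -57.2] tilt [ 0.12 -0.04] F [ 0.6  1.1 -1.2] M [0.27 0.31 0.01] q [ 0.665  0.257 -0.342  2.223  0.742  0.206 -0.805] w 0.0342 30.0 21.0
```

Call:
jog_arm:
  plan:
    - {"jaw": 0.25,"offset": [1.3,-0.7,-2.6],"twist": [0,0,0]}
    - {"jaw": 0.25,"offset": [1.3,-0.7,-2.6],"twist": [0,0,0]}
    - {"jaw": 0.25,"offset": [0,0,0],"twist": [0,0,0]}
    - {"jaw": 0.25,"offset": [0,0,0],"twist": [0,0,0]}

```text
time: 21.33
tcp_pos: [0.5568, -0.2591, 0.1182]
ee_rot: [2.275, 1.403, 0.375]
contact_force: [-3.3, 3.1, 6.6]
gripper_width: 0.0344
grip_force: 30.0
```

```bash
python3 st.py
```

```text
bottom rel tip [ -1.7  -2.3 -62.5] tilt [ 0.1  -0.02] F [-0.5  1.3  7.9] M [ 0.34  0.65 -0.05] q [ 0.666  0.271 -0.344  2.221  0.797  0.202 -0.856] w 0.0344 30.0 21.3333
```

Call:
jog_arm:
  plan:
    - {"jaw": 0.25,"offset": [1.1,-0.6,-2.2],"twist": [0,0,0]}
    - {"jaw": 0.25,"offset": [0,0,0],"twist": [0,0,0]}
    - {"jaw": 0.25,"offset": [0,0,0],"twist": [0,0,0]}

```text
time: 21.58
tcp_pos: [0.5575, -0.2596, 0.1168]
ee_rot: [2.274, 1.403, 0.375]
contact_force: [-13.3, 8.6, 20.7]
gripper_width: 0.0341
grip_force: 30.0
```

```bash
python3 st.py
```

```text
bottom rel tip [ -1.7  -2.4 -64.2] tilt [0.06 0.03] F [-3.3  1.7 25.8] M [0.24 1.25 0.1 ] q [ 0.669  0.276 -0.348  2.22   0.823  0.201 -0.881] w 0.0341 30.0 21.5833
```

Call:
jog_arm:
  plan:
    - {"jaw": 0.25,"offset": [1.1,-0.6,-2.2],"twist": [0,0,0]}
    - {"jaw": 0.25,"offset": [0,0,0],"twist": [0,0,0]}
    - {"jaw": 0.25,"offset": [0,0,0],"twist": [0,0,0]}

```text
time: 21.83
tcp_pos: [0.5585, -0.2602, 0.1149]
ee_rot: [2.274, 1.403, 0.374]
contact_force: [-16.2, 9.9, 24.9]
gripper_width: 0.0338
grip_force: 30.0
```

```bash
python3 st.py
```

```text
bottom rel tip [ -1.6  -2.5 -66.4] tilt [0.04 0.05] F [-3.9  1.6 31. ] M [0.16 1.43 0.1 ] q [ 0.672  0.282 -0.353  2.219  0.851  0.2   -0.907] w 0.0338 30.0 21.8333
```

Call:
jog_arm:
  plan:
    - {"jaw": 0.6,"offset": [0,0,0],"twist": [0,0,0]}
    - {"jaw": 0.6,"offset": [0,0,0],"twist": [0,0,0]}
    - {"jaw": 0.6,"offset": [0,0,0],"twist": [0,0,0]}
    - {"jaw": 0.6,"offset": [0,0,0],"twist": [0,0,0]}
    - {"jaw": 0.6,"offset": [-8,4,16],"twist": [0,0,0]}
    - {"jaw": 0.6,"offset": [-13,7,26],"twist": [0,0,0]}
    - {"jaw": 0.6,"offset": [-15,8,30],"twist": [0,0,0]}
    - {"jaw": 0.5,"offset": [-15,8,30],"twist": [0,0,0]}
    - {"jaw": 0.5,"offset": [-10,20,30],"twist": [0,0,0]}
    - {"jaw": 0.5,"offset": [-5,35,15],"twist": [0,0,0]}
    - {"jaw": 0.4,"offset": [0,0,0],"twist": [0,0,0]}

```text
time: 22.75
tcp_pos: [0.4998, -0.1808, 0.2526]
ee_rot: [2.269, 1.4, 0.375]
contact_force: [-0.1, -0.3, -0.6]
gripper_width: 0.0431
grip_force: 0.0
```

```bash
python3 st.py
python3 - <<'E'
from h import *
kn()
P={n:get_image(n) for n in("side","top")}
F=FF
for n in P:
    print(n,"top end pred",proj(P[n],TIP-.018*F[:,2]).round(1),"bottom",proj(P[n],TIP-.062*F[:,2]).round(1),"ctr pred",proj(P[n],TIP-.04*F[:,2]).round(1),[(np.round(r["pixel"],1).tolist(),round(r["score"],2)) for r in tip_of(P[n],"sleeve_center")],"tip",[(np.round(r["pixel"],1).tolist(),round(r["score"],2)) for r in tip_of(P[n],"shaft_tip")])
im=P["side"]["img"];h=cv2.cvtColor(im,cv2.COLOR_RGB2HSV).astype(int)
for r in range(386,450): print(r,"".join("B" if (17<=h[r,x,0]<=26 and h[r,x,1]>90) else "w" if h[r,x,1]>100 else "." if h[r,x,2]>90 else "#" for x in range(355,425)))
q=lambda X:proj(P["side"],X).round(1).tolist()
sd=lambda s:[q(TIP-s*F[:,2]+.017*(F@[np.cos(a),np.sin(a),0]))[0] for a in np.radians(range(0,360,45))]
print("top rim",sd(.018));print("low rim",sd(.062))
E
```

```text
bottom rel tip [-9.2 42.2 97. ] tilt [-0.23  0.17] F [-0.2 -0.3 -0.5] M [0.   0.52 0.02] q [ 1.086 -0.153 -0.804  2.242 -0.009  0.488 -0.2  ] w 0.0431 0.0 22.75
red 247 [332.7 340.7] theta 1.28 miss px 0.4 span 322 344 331 350
tool in pivot frame [-0.0093 -0.035   0.0835] theta_tool 2.881 r 0.0362 tilt err 0.27 [ 0.4 -0.9  0.4]
tool yaw -0.0
side top end pred [[409.  381.3]] bottom [[430.8 398.4]] ctr pred [[420.1 390.1]] [([422.8, 392.2], 0.86), ([183.8, 325.8], 0.76), ([189.6, 269.7], 0.4)] tip [([399.0, 371.8], 0.88)]
top top end pred [[260.4 502.1]] bottom [[251.2 500.8]] ctr pred [[255.7 501.4]] [([216.3, 180.7], 0.94), ([276.7, 179.4], 0.62), ([255.6, 501.8], 0.61)] tip []
386 wwwwwwwwwwwwwwwwwwwwwwwwwwwwwwwwwwwwwwwww.#####################..wwwww
387 wwwwwwwwwwwwwwwwwwwwwwwwwww...wwwwwwwwwww.#####################..wwwww
388 wwwwwwwwwwwwwwwwwwwwwwwww..........wwwwww.#####################..wwwww
389 wwwwwwwwwwwwwwwwwwwwwwww.................######################..wwwww
390 wwwwwwwwwwwwwwwwwwwwwwww.................#####################...wwwww
391 wwwwwwwwwwwwwwwwwwwwwww..........
[... 3961 characters left out ...]
................BBBBBBBBBBBBB########..............
445 .....................................BBBBBBBBB##########...###........
446 ..................................###.....##############...###........
447 ..................................######################...#####......
448 ..................................#######################..#####......
449 ..................................########################.#####......
top rim [[407.9, 396.2], [397.7, 393.2], [394.4, 383.4], [399.5, 372.7], [410.1, 366.8], [420.5, 369.3], [424.4, 379.1], [419.1, 390.4]]
low rim [[430.0, 413.0], [419.8, 409.7], [416.3, 400.1], [421.1, 389.7], [431.5, 384.3], [441.9, 387.1], [446.0, 396.7], [441.0, 407.7]]
```

```bash
cat >> h.py <<'E'
def kt(th,z): return PIV+FF@np.array([-.06*np.sin(th)-.001,.06*np.cos(th)-.0018,z])
E
python3 - <<'E'
from h import *;from search import *
s=manip.read_state();print("tgt",kt(1.28,.06),kt(1.28,-.025))
go(kt(1.28,.07),1.28,FF)
q=s["joints"];R=toolR(FF,1.28)
for r in R:
    a,e,n=seg(q,kt(1.28,.07),r);b,e2,_=seg(a,kt(1.28,-.025),r);print(n,e,a.round(2),b.round(2),e2)
    if e+e2<1:
        c=b
        for i in range(1,15):
            th=1.28-1.4*i/14;rr=Rn.from_rotvec(-1.4*i/14*FF[:,2])*r;c=ik(c,kt(th,-.025),rr)
        print(c.round(2),np.linalg.norm(fk(c)[0]-kt(th,-.025)))
E
```

```text
tgt [ 0.49424199 -0.12403507  0.20639573] [ 0.5322294  -0.14309304  0.13278357]
off [ -7.9  62.7 -32.4] twist [-32.79  16.28  63.88] rows 10.3
13 2.4029690577231707e-05 [ 0.85 -0.13 -0.76  2.33  0.25  0.43  0.68] [ 0.84  0.2  -0.81  2.32  1.11  0.38 -0.11] 1.6667988920953723e-05
[ 0.64  0.24 -0.67  2.16  0.91  0.47 -1.33] 7.746795767996257e-09
18 6.384330831253088e-06 [ 1.47 -0.3  -1.24  2.32 -0.35  0.43 -1.87] [ 1.73 -0.24 -1.51  2.36 -0.28  0.28 -1.93] 61.79720166152431
```

Branch 1 is feasible. Moving above the open knob.

Call:
jog_arm:
  plan:
    - {"jaw": 0.38,"offset": [-1,6,0],"twist": [-2.8,1.4,5.4]}
    - {"jaw": 0.38,"offset": [-1,6,0],"twist": [-2.8,1.4,5.4]}
    - {"jaw": 0.38,"offset": [-1,6,0],"twist": [-2.8,1.4,5.4]}
    - {"jaw": 0.38,"offset": [-1,6,0],"twist": [-2.8,1.4,5.4]}
    - {"jaw": 0.38,"offset": [-1,6,-4],"twist": [-2.8,1.4,5.4]}
    - {"jaw": 0.38,"offset": [-1,6,-4],"twist": [-2.8,1.4,5.4]}
    - {"jaw": 0.38,"offset": [-1,6,-4],"twist": [-2.8,1.4,5.4]}
    - {"jaw": 0.38,"offset": [-1,6,-4],"twist": [-2.8,1.4,5.4]}
    - {"jaw": 0.38,"offset": [0,6,-4],"twist": [-2.8,1.4,5.4]}
    - {"jaw": 0.38,"offset": [0,6,-4],"twist": [-2.8,1.4,5.4]}
    - {"jaw": 0.38,"offset": [0,3,-4],"twist": [-2.8,1.4,5.4]}
    - {"jaw": 0.38,"offset": [0,0,0],"twist": [-1.5,0.8,3.0]}

```text
time: 24.1
tcp_pos: [0.4894, -0.1204, 0.2187]
ee_rot: [0.991, 2.426, -0.057]
contact_force: [0.5, 0.3, -0.1]
gripper_width: 0.0349
grip_force: 0.0
```

Run:
```python
from h import *
log();kn();go(kt(1.28,.03),1.28,FF);go(kt(1.28,-.025),1.28,FF)
```

```text
24.1 [ 0.834 -0.137 -0.75   2.323  0.244  0.446  0.665] [ 0.489 -0.12   0.219]
red 254 [332.7 340.8] theta 1.28 miss px 0.3 span 322 344 331 350
tool in pivot frame [-0.057  0.016  0.074] theta_tool 1.295 r 0.0593 tilt err 0.15 [ 0.4  0.1 -0.3]
tool yaw 1.262
off [ 18.1  -9.9 -38.7] twist [-0.37  0.14  0.97] rows 1.1
off [ 42.7 -22.3 -86.3] twist [-0.37  0.14  0.97] rows 2.4
```

Call:
jog_arm:
  plan:
    - {"jaw": 0.36,"offset": [9,-5,-20],"twist": [-0.4,0.1,1.0]}
    - {"jaw": 0.36,"offset": [9,-5,-19],"twist": [0,0,0]}
    - {"jaw": 0.36,"offset": [0,0,0],"twist": [0,0,0]}
    - {"jaw": 0.36,"offset": [8,-4,-16],"twist": [0,0,0]}
    - {"jaw": 0.36,"offset": [8,-4,-16],"twist": [0,0,0]}
    - {"jaw": 0.36,"offset": [8,-4,-15],"twist": [0,0,0]}
    - {"jaw": 0.36,"offset": [0,0,0],"twist": [0,0,0]}
    - {"jaw": 0.36,"offset": [0,0,0],"twist": [0,0,0]}

```text
time: 24.82
tcp_pos: [0.5296, -0.1424, 0.1365]
ee_rot: [0.976, 2.43, -0.061]
contact_force: [0.0, 0.7, -0.3]
gripper_width: 0.0329
grip_force: 0.0
```

```bash
cat >> h.py <<'E'
def arcto(th1,n,z=-.025,th0=None):
    "rows from the present pose along the knob arc to tool angle th1"
    s=manip.read_state();e=FF.T@(s["tcp_pos"]-PIV);a0=np.arctan2(-e[0]-.001,e[1]+.0018);c=s["tcp_pos"];o=[]
    for i in range(1,n+1):
        w=kt(a0+(th1-a0)*i/n,z);o.append(((w-c)*1e3).round(1).tolist());c=w
    print("from",a0.round(3),"twist",np.degrees(FF[:,2]*(th1-a0)/n).round(2).tolist());print(o)
E
python3 - <<'E'
from h import *
log();kn();go(kt(1.28,-.025),1.28,FF);arcto(-.1,14)
E
```

```text
24.8167 [ 0.814  0.181 -0.786  2.326  1.063  0.373 -0.075] [ 0.53  -0.142  0.136]
red 254 [332.5 340.9] theta 1.27 miss px 0.4 span 321 344 331 350
tool in pivot frame [-0.058  0.015 -0.02 ] theta_tool 1.317 r 0.0601 tilt err 0.15 [ 0.2  0.  -0.3]
tool yaw 1.273
off [ 2.2 -0.8 -4.6] twist [-0.06  0.16  0.4 ] rows 0.1
from 1.283 twist [2.53, -1.27, -4.9]
[[6.1, 3.3, -3.7], [4.3, 3.8, 1.3], [4.6, 3.4, 1.5], [4.9, 2.9, 1.8], [5.0, 2.4, 2.0], [5.2, 1.9, 2.2], [5.3, 1.3, 2.4], [5.3, 0.8, 2.5], [5.3, 0.2, 2.7], [5.2, -0.4, 2.8], [5.1, -0.9, 2.9], [4.9, -1.5, 2.9], [4.7, -2.0, 3.0], [4.4, -2.6, 3.0]]
```

Call:
jog_arm:
  plan:
    - {"jaw": 0.26,"offset": [2,-1,-4],"twist": [0,0,0]}
    - {"jaw": 0.26,"offset": [0,0,0],"twist": [0,0,0]}
    - {"jaw": 0.26,"offset": [4.0,4.2,0.9],"twist": [2.53,-1.27,-4.9]}
    - {"jaw": 0.26,"offset": [4.3,3.8,1.3],"twist": [2.53,-1.27,-4.9]}
    - {"jaw": 0.26,"offset": [4.6,3.4,1.5],"twist": [2.53,-1.27,-4.9]}
    - {"jaw": 0.26,"offset": [4.9,2.9,1.8],"twist": [2.53,-1.27,-4.9]}
    - {"jaw": 0.26,"offset": [5.0,2.4,2.0],"twist": [2.53,-1.27,-4.9]}
    - {"jaw": 0.26,"offset": [5.2,1.9,2.2],"twist": [2.53,-1.27,-4.9]}
    - {"jaw": 0.26,"offset": [5.3,1.3,2.4],"twist": [2.53,-1.27,-4.9]}
    - {"jaw": 0.26,"offset": [0,0,0],"twist": [0,0,0]}

```text
time: 25.7
tcp_pos: [0.5658, -0.1232, 0.1465]
ee_rot: [1.75, 1.96, 0.18]
contact_force: [-1.4, 0.5, -0.8]
gripper_width: 0.0239
grip_force: 0.4
```

Run:
```python
from h import *
log();kn();arcto(-.08,7)
```

```text
25.7 [ 0.677  0.216 -0.718  2.249  1.024  0.436 -0.769] [ 0.566 -0.123  0.146]
red 205 [311.2 359.5] theta 0.67 miss px 0.4 span 301 322 349 368
tool in pivot frame [-0.033  0.048 -0.024] theta_tool 0.605 r 0.0583 tilt err 0.25 [0.  0.2 1. ]
tool yaw 0.584
from 0.574 twist [2.39, -1.2, -4.64]
[[5.5, 1.1, 1.1], [5.0, 0.1, 2.5], [4.9, -0.4, 2.6], [4.8, -0.9, 2.7], [4.7, -1.4, 2.8], [4.5, -1.9, 2.8], [4.3, -2.3, 2.8]]
```

Call:
jog_arm:
  plan:
    - {"jaw": 0.26,"offset": [5.3,1.0,1.8],"twist": [2.39,-1.2,-4.64]}
    - {"jaw": 0.26,"offset": [5.0,0.1,2.5],"twist": [2.39,-1.2,-4.64]}
    - {"jaw": 0.26,"offset": [4.9,-0.4,2.6],"twist": [2.39,-1.2,-4.64]}
    - {"jaw": 0.26,"offset": [4.8,-0.9,2.7],"twist": [2.39,-1.2,-4.64]}
    - {"jaw": 0.26,"offset": [4.7,-1.4,2.8],"twist": [2.39,-1.2,-4.64]}
    - {"jaw": 0.26,"offset": [0,0,0],"twist": [0,0,0]}

```text
time: 26.25
tcp_pos: [0.5911, -0.1253, 0.159]
ee_rot: [2.18, 1.522, 0.335]
contact_force: [-0.3, -0.3, -0.3]
gripper_width: 0.0243
grip_force: 0.0
```

Run:
```python
from h import *
log();kn();arcto(-.1,4)
```

```text
26.25 [ 0.628  0.231 -0.67   2.185  0.946  0.462 -1.146] [ 0.591 -0.125  0.159]
red 207 [299.8 379.8] theta 0.18 miss px 0.9 span 289 311 371 388
tool in pivot frame [-0.007  0.057 -0.025] theta_tool 0.119 r 0.0578 tilt err 0.25 [-0.7 -0.3 -0.7]
tool yaw 0.119
from 0.099 twist [1.27, -0.64, -2.47]
[[2.7, -0.5, 1.2], [2.3, -1.1, 1.5], [2.3, -1.2, 1.5], [2.2, -1.4, 1.5]]
```

Call:
jog_arm:
  plan:
    - {"jaw": 0.26,"offset": [2.6,-0.6,1.3],"twist": [1.27,-0.64,-2.47]}
    - {"jaw": 0.26,"offset": [2.3,-1.1,1.5],"twist": [1.27,-0.64,-2.47]}
    - {"jaw": 0.26,"offset": [2.3,-1.2,1.5],"twist": [1.27,-0.64,-2.47]}
    - {"jaw": 0.26,"offset": [2.2,-1.4,1.5],"twist": [1.27,-0.64,-2.47]}
    - {"jaw": 0.26,"offset": [0,0,0],"twist": [0,0,0]}
    - {"jaw": 0.26,"offset": [0,0,0],"twist": [0,0,0]}

```text
time: 26.8
tcp_pos: [0.5998, -0.13, 0.1641]
ee_rot: [2.334, 1.312, 0.395]
contact_force: [-1.0, 0.4, 0.3]
gripper_width: 0.0242
grip_force: 0.3
```

Run:
```python
from h import *
log();kn();s=manip.read_state();print("Fx_f",(FF.T@s["contact_force"]).round(1),s["grip_force"])
```

```text
26.8 [ 0.615  0.236 -0.648  2.16   0.91   0.469 -1.293] [ 0.6   -0.13   0.164]
red 226 [297.2 388.7] theta -0.02 miss px 1.1 span 287 309 379 397
tool in pivot frame [ 0.004  0.057 -0.025] theta_tool -0.076 r 0.0575 tilt err 0.28 [-0.4  1.1  0.1]
tool yaw -0.08
Fx_f [-0.6  0.8  0.5] 0.2689243108034134
```

Call:
jog_arm:
  plan:
    - {"jaw": 0.26,"offset": [2.2,-1.2,1.4],"twist": [0,0,0]}
    - {"jaw": 0.26,"offset": [0,0,0],"twist": [0,0,0]}
    - {"jaw": 0.26,"offset": [0,0,0],"twist": [0,0,0]}

```text
time: 27.1
tcp_pos: [0.6006, -0.1305, 0.164]
ee_rot: [2.337, 1.312, 0.393]
contact_force: [-6.0, 3.8, 1.5]
gripper_width: 0.0237
grip_force: 2.5
```

Run:
```python
from h import *
kn();s=manip.read_state();print("Fx_f",(FF.T@s["contact_force"]).round(1),s["grip_force"])
```

```text
red 218 [297.1 389.1] theta -0.03 miss px 1.1 span 286 309 380 397
tool in pivot frame [ 0.0051  0.0573 -0.0257] theta_tool -0.089 r 0.0576 tilt err 0.36 [-5.7  2.3  1.1]
tool yaw -0.081
Fx_f [-4.7 -0.5  4. ] 2.4829385429620743
```

Call:
jog_arm:
  plan:
    - {"jaw": 0.26,"offset": [2.4,-1.2,1.5],"twist": [0,0,0]}
    - {"jaw": 0.26,"offset": [1.6,-0.8,1.0],"twist": [0,0,0]}
    - {"jaw": 0.26,"offset": [0,0,0],"twist": [0,0,0]}
    - {"jaw": 0.26,"offset": [0,0,0],"twist": [0,0,0]}

```text
time: 27.48
tcp_pos: [0.6008, -0.1307, 0.1635]
ee_rot: [2.341, 1.316, 0.387]
contact_force: [-15.8, 9.3, 1.9]
gripper_width: 0.024
grip_force: 7.3
```

Run:
```python
from h import *
kn();s=manip.read_state();print("Fx_f",(FF.T@s["contact_force"]).round(1),s["grip_force"])
```

```text
red 214 [297. 389.] theta -0.03 miss px 1.2 span 286 309 380 397
tool in pivot frame [ 0.0051  0.0573 -0.0263] theta_tool -0.089 r 0.0575 tilt err 0.67 [-15.9   8.8   1.9]
tool yaw -0.08
Fx_f [-14.8   0.7  10.7] 7.2595833241939545
```

Call:
jog_arm:
  plan:
    - {"jaw": 0.4,"offset": [-3.0,1.5,-2.0],"twist": [0,0,0]}
    - {"jaw": 0.4,"offset": [0,0,0],"twist": [0,0,0]}
    - {"jaw": 0.4,"offset": [0,0,0],"twist": [0,0,0]}
    - {"jaw": 0.4,"offset": [-4,2,9],"twist": [0,0,0]}
    - {"jaw": 0.4,"offset": [-9,4,17],"twist": [0,0,0]}
    - {"jaw": 0.4,"offset": [-13,7,26],"twist": [0,0,0]}
    - {"jaw": 0.4,"offset": [-15,8,30],"twist": [0,0,0]}
    - {"jaw": 0.4,"offset": [-15,8,30],"twist": [0,0,0]}
    - {"jaw": 0.4,"offset": [-10,30,20],"twist": [0,0,0]}
    - {"jaw": 0.4,"offset": [-5,35,10],"twist": [0,0,0]}
    - {"jaw": 0.4,"offset": [0,0,0],"twist": [0,0,0]}

```text
time: 28.45
tcp_pos: [0.535, -0.0311, 0.3132]
ee_rot: [2.326, 1.313, 0.407]
contact_force: [0.6, 0.5, 0.6]
gripper_width: 0.0362
grip_force: 0.0
```

Run:
```python
from h import *
kn()
P={n:get_image(n) for n in("side","top")}
for n in P:
    b=cv2.imread(f"pics/{n}0.png")[:,:,::-1].astype(int)
    m=(abs(P[n]["img"].astype(int)-b).max(2)>35).astype(np.uint8)
    k,_,st,ce=cv2.connectedComponentsWithStats(m)
    print(n,[(x[:5].tolist()) for x in st[1:] if x[4]>6])
    for kk in ("sleeve_center","shaft_tip","keeper_knob"): print(n,kk,[(np.round(r["pixel"],1).tolist(),round(r["score"],2)) for r in tip_of(P[n],kk)][:4])
print(proj(P["side"],TIP-.04*FF[:,2]),proj(P["top"],TIP-.04*FF[:,2]))
```

```text
red 222 [297.2 388.5] theta -0.01 miss px 1.1 span 286 309 379 397
tool in pivot frame [-0.0098  0.1137  0.1532] theta_tool 0.086 r 0.1141 tilt err 0.38 [-0.1  0.1  0.9]
tool yaw -0.079
side [[174, 0, 197, 166, 14551], [206, 55, 6, 8, 14], [223, 65, 7, 10, 13], [227, 84, 8, 10, 15], [257, 118, 56, 59, 1155], [281, 202, 5, 6, 12], [293, 204, 2, 4, 7], [373, 287, 25, 24, 381], [397, 305, 7, 33, 74], [398, 355, 14, 62, 466], [380, 387, 3, 3, 7], [362, 393, 50, 53, 1183]]
side sleeve_center [([188.3, 271.5], 0.71), ([183.8, 322.3], 0.71), ([420.0, 388.5], 0.59)]
side shaft_tip [([402.3, 371.3], 0.73)]
side keeper_knob [([297.5, 385.5], 0.66)]
top [[263, 212, 199, 268, 24081], [475, 236, 24, 11, 84], [470, 241, 51, 33, 465], [210, 256, 20, 17, 172], [371, 318, 7, 7, 41], [369, 473, 16, 7, 71]]
top sleeve_center [([214.3, 187.6], 0.72), ([274.5, 174.6], 0.58), ([257.1, 502.9], 0.51)]
top shaft_tip [([263.3, 501.7], 0.95)]
top keeper_knob [([227.0, 431.8], 0.7), ([219.9, 297.3], 0.57)]
[[420.1378242  390.05932946]] [[255.68751414 501.39387505]]
```

```bash
python3 -c "
from h import *
print(manip.read_state()['joint_velocities'].round(3));print(manip.finish_job())"
```

```text
[-0.002 -0.003 -0.007 -0.004 -0.001  0.001 -0.001]
the job is handed in; nothing more can be done
None
```

I swung the keeper open, pressed the smallest brass sleeve down the shaft to a hard stop (about 31 N), and swung the keeper back over it against its stop. I then let go, backed the arm clear and handed the job in at about 28 s; the side and top pictures showed no sign that anything else had moved, though the result of the judging was not returned.

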